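# Let a propped radio unit down on its shelf and switch it on

### The job

The radio unit on the shelf is still propped up at the front on wedges. Work the wedges out backward, a little at a time, so that the unit comes down gently without dropping until it stands fully on its feet; only then throw the isolator fully to on. All the wedges belong in the tool tray at the end; do not disturb the meter, the screwdriver or the spray can.

Things in the scene. Friction and masses are not known exactly. Their poses are not given: they have to be found in the camera images.
- shelf: Grey sheet-steel equipment shelf fixed to the bench, 340 mm deep (along its x) x 306 mm wide (y), top face 8 mm above the bench; origin = centre of its underside, x points away from the robot. The front 130 mm of the shelf is bare; the radio unit stands behind that. Along the sides of the unit the shelf has 20 mm high upturned edges.
- radio_front (a point): Middle of the lower front edge of the radio unit: a 3 kg aluminium box 180 mm deep, 280 wide, 44 high at the front, sockets on its front, black fins on top (22 mm higher, set back 45 mm). It hangs on two pivots 180 mm behind this edge, 25 mm above the bench; only its front moves up and down. This point is 15 mm above the bench (7 above the shelf) when the unit stands on its feet.
- radio (a joint): Tilt of the radio unit about its rear pivots, rad: 0 = fully down on its feet; about 0.07 as long as wedges hold its front about 12 mm up. It goes down by its own weight, as far as the wedges let it.
- isolator (a joint): Angle of the isolator's hinged handle, rad: 0 = off (leans 40 degrees towards -x of isolator_box, the robot's side), 1.4 = on (leans 40 degrees towards +x). It rests at either end and falls over by its weight on either side of upright (0.7); about 1 to 2 N at the crossbar moves it. It starts off.
- isolator_grip (a point): Middle of the handle's crossbar, a black bar 18 mm thick and 92 mm long, parallel to isolator_box y, held by two side arms 82 mm apart; 75 mm from the hinge axis.
- isolator_box: Grey isolator enclosure fixed to the bench, 150 (x) x 104 (y) x 52 mm high, two bearing cheeks on top to 76 mm; origin = centre of its underside. The handle's hinge axis runs along its y, 66 mm above the origin.
- tray: Loose low steel tool tray, 220 (x) x 200 (y) x 25 mm high outside, walls and floor 3 mm; 0.6 kg; origin = centre of its underside.
- meter: Bystander: hand-held meter lying on the bench, yellow rim, 150 x 80 x 34 mm; origin = centre of its underside.
- screwdriver: Bystander: screwdriver 160 mm long lying on the bench, handle about 30 mm thick; origin under its middle.
- cleaner: Bystander: upright white spray can, 60 mm diameter, 160 mm high; origin = centre of its underside.
- wedge1: One of up to four alike beech wedges side by side, gaps of 25 mm or more (pose None if absent): 180 mm long, 30 wide, 5 mm thick at the nose rising straight to 32 at the butt, 70 g. Origin = centre of its flat underside, x from butt (-90 mm) to nose (+90). Starts flat on the shelf, nose 95 mm under the unit, butt to the robot, jammed by the unit's weight (up to about 20 N of pull); it stays put when let go.
- wedge2: One of up to four alike beech wedges side by side, gaps of 25 mm or more (pose None if absent): 180 mm long, 30 wide, 5 mm thick at the nose rising straight to 32 at the butt, 70 g. Origin = centre of its flat underside, x from butt (-90 mm) to nose (+90). Starts flat on the shelf, nose 95 mm under the unit, butt to the robot, jammed by the unit's weight (up to about 20 N of pull); it stays put when let go.
- wedge3: One of up to four alike beech wedges side by side, gaps of 25 mm or more (pose None if absent): 180 mm long, 30 wide, 5 mm thick at the nose rising straight to 32 at the butt, 70 g. Origin = centre of its flat underside, x from butt (-90 mm) to nose (+90). Starts flat on the shelf, nose 95 mm under the unit, butt to the robot, jammed by the unit's weight (up to about 20 N of pull); it stays put when let go.
- wedge4: One of up to four alike beech wedges side by side, gaps of 25 mm or more (pose None if absent): 180 mm long, 30 wide, 5 mm thick at the nose rising straight to 32 at the butt, 70 g. Origin = centre of its flat underside, x from butt (-90 mm) to nose (+90). Starts flat on the shelf, nose 95 mm under the unit, butt to the robot, jammed by the unit's weight (up to about 20 N of pull); it stays put when let go.
Things that resemble listed ones, but are neither listed nor needed, are in the scene too. Leave any white look-alike of the wedge2 alone.

How it is judged:
By the outcome, as a careful person would: the job done as asked, in the order asked, and still so for the second after the job is handed in, with the robot touching nothing.
Of wedge1, wedge2, wedge3, wedge4 only 3 to 4 are there at a start; the rules pass over those that are not, and their reading is None.
At some moment in a run one of tray may be knocked a few centimetres aside while the robot is not near it.
Once in a run the grip may slacken for a moment while it holds something.
It also fails if it takes over 200 s, if anything falls off the work surface, if the arm or the gripper's body presses on something with over 40 N, if the wrist force passes 120 N, or if a joint passes its speed limit or range.

### The arm

A 6-joint arm with a two-finger parallel gripper is mounted at the origin on the work surface. World frame = base frame: x ahead of the robot, y to its left, z up, the work surface at z = 0. Lengths are in mm, angles in rad, forces in N, time in s.
With the tool pointing down it reaches from about 400 to 925 mm from the base axis. Payload 12.5 kg.
Tool frame: the origin (TCP) lies midway between the tips of the shut fingers; the grasp point (between the pads) lies 19 mm behind it; z points along the fingers, y is the direction in which the jaws open and shut (so a half turn about z gives the same grasp; the last joint's range is limited). The gripper opens to 95 mm and grips with 3 to 60 N. Pads are 20 mm wide; open, the fingers measure 119 mm over their backs; the gripper's body (75 mm by 180 mm) begins 59 mm behind the grasp point.
Start: joints at [1.048, 0.491, 1.559, -0, 1.092, -0.106], TCP at [253.009, 571.519, 214.661] pointing down, gripper open.
Joint ranges: [-3.1, 3.1], [-0.84, 2.19], [0.05, 2.79], [-1.13, 4.28], [0.06, 2.93], [-2.69, 2.69]. Speed limits (rad/s): [2.22, 2.22, 2.79, 3.14, 3.14, 3.14].

### API

Orientations are given as [roll, pitch, yaw] about the fixed x, y, z axes, in that order (R = Rz(yaw) Ry(pitch) Rx(roll)).
In Python, from cell import env, eyes, job_done, boxes_of, regions_of gives the robot as it stands.
- The arm moves only by the tool send_rows, never from a script. Its argument "plan" is text: rows parted by semicolons, each of 5 numbers parted by spaces: the shift along the tool's x, y, z in mm, then the turn about the tool's z in rad, then the finger opening in mm, from 0 to 95.1. In form: x y z roll gripper; .... A call has 1 to 8 rows; each row shifts and turns the pose as measured when the row begins, along the tool's axes as they then stand; what a row does not reach is not made up. A row lasts 1/10 s, in which the tool goes at most 50 mm and 8.59 degrees, less where a joint would pass 70% of its speed; a pose out of reach is approached as far as the arm can. A call with a gripper value outside its range is refused whole. The fingers move at their own pace and stop on an object; the grip force is fixed at half the most. Time passes only in rows, so rows that do not move let the fingers close. It gives the time, the measured TCP pose, the force and the opening at its end, in the units of the state.
- env.state(): the state, without advancing time (a new reading comes with each control period).
- eyes.read_camera(name): name is "scene" or "top" or "wrist"; returns a dict with "image" (384x512x3 uint8, red, green, blue), "vertical_fov" (degrees; the focal length in pixels is half the picture's height over the tangent of half this angle, whatever the lens; pixels are square), "cx", "cy" (the principal point, pixels), "extrinsics" (4x4, takes a point from camera to world coordinates). Camera axes: x right, y up, looking along -z (the intrinsics and any distortion apply to the point x, -y, -z); pixel columns grow to the right and rows downward; lengths in mm; the calibration is good to about 2 mm. The wrist camera is an equidistant fisheye: a pixel r from the principal point sees the ray r / f radians off the axis. A picture is of the moment at which its call begins. There is no depth.
- job_done(): hands the job in, once; it reports no verdict.
Trained networks look in a picture, given as the dict that the camera call returned (one of the last four; its "shot" number tells which), for a name from the list of things; names that differ only in an ending like _2 or _b are one class to them, and where a whole thing is asked for, a point or a joint stands for the part that bears it (a point fixed in the world has none). Each returns a list of dicts, best first, with "confidence" (0 to 1); they miss things now and then, are a little off and sometimes report something else, mostly with a low value. They report only what shows in the picture. A call takes as long as a camera call. They do not tell look-alikes from the thing itself.
- boxes_of(target, picture): "bbox" ([left, top, width, height] in pixels, round what is visible of it).
- regions_of(target, picture): "pixels" (384x512 bool, what is visible of it) and "bbox" ([left, top, width, height] in pixels, round what is visible of it).
The state is a dict: "t": time; "joints": joint angles; "qvel": joint speeds; "tau": joint torques, N m; "eef_pos": TCP position; "tcp_rot": TCP orientation; "ft_force": force on the tool from outside, world axes, zero at the start; "moment": the same for the moment, N m; "opening": opening from 0.0 (shut) to 1.0 (fully open).
Only numpy, scipy, OpenCV 4.12 (cv2) and the standard library are available. Lean on these libraries where they do the work, as an engineer would, in place of code of your own. Each camera call takes 0.05 s, during which the arm holds its last target.

## Working session

There is one attempt and no reset: what is moved stays moved. The work goes in short steps, Python scripts to look and compute and a tool call to move; the robot and the scene stay as the last step left them, time stands still between calls to the robot, and variables do not carry over. Pictures are saved under pics/ and viewed, and the job is handed in when it is done.

Besides the shell and the picture viewer there is one more tool, called after "Emit:" in YAML: its name, and indented under it one key for each argument. send_rows: Moves the arm, as the interface text tells. Its arguments: {"type":"object","properties":{"plan":{"type":"string"}},"required":["plan"]}

```bash
ls; mkdir -p pics
python3 - <<'E'
from cell import env, eyes
import cv2
print(env.state())
for n in ["scene","top","wrist"]:
    p=eyes.read_camera(n); cv2.imwrite(f"pics/{n}0.png",p["image"][:,:,::-1]); print(n,p["vertical_fov"],p["cx"],p["cy"],p["extrinsics"],[k for k in p])
E
```

```text
pics
{'t': 0.0, 'joints': array([ 1.04840011e+00,  4.91591133e-01,  1.55947351e+00, -4.49410390e-05,
        1.09169673e+00, -1.05609328e-01]), 'qvel': array([ 1.90580901e-04, -1.28710920e-03, -1.03387759e-04,  9.70493994e-05,
       -6.71825694e-04,  1.05755338e-03]), 'tau': array([-6.23500637e-04, -6.12625122e+01, -2.58183521e+01,  6.92400662e-02,
        4.82576201e-02, -1.35636601e-04]), 'eef_pos': array([252.8815221 , 571.27607364, 214.03385174]), 'tcp_rot': array([-3.14042625e+00, -8.35632837e-05,  2.72482646e+00]), 'ft_force': array([ 0.18548832,  0.41285742, -0.35215163]), 'moment': array([ 0.00497574, -0.00459108, -0.00019397]), 'opening': 1.0029989972092288}
scene 54.47563462185328 257.67557905975167 181.98878918588497 [[-2.05806821e-01 -6.62365244e-01  7.20358130e-01  1.17493924e+03]
 [ 9.78577967e-01 -1.43330156e-01  1.47789138e-01  1.41637852e+02]
 [ 5.35865468e-03  7.35342607e-01  6.77674358e-01  7.13854836e+02]
 [ 0.00000000e+00  0.00000000e+00  0.00000000e+00  1.00000000e+00]] ['image', 'vertical_fov', 'cx', 'cy', 'extrinsics', 'shot']
top 45.897274988602774 247.11708485864492 195.58431796390315 [[ 1.31094302e-02  9.98999347e-01 -4.27603409e-02  4.87997082e+02]
 [-9.99834468e-01  1.36359790e-02  1.20455991e-02  7.88519717e+00]
 [ 1.26166248e-02  4.25953517e-02  9.99012741e-01  1.29560825e+03]
 [ 0.00000000e+00  0.00000000e+00  0.00000000e+00  1.00000000e+00]] ['image', 'vertical_fov', 'cx', 'cy', 'extrinsics', 'shot']
wrist 65.70646984690485 256.1163182655356 192.78306832583934 [[ 4.04962062e-01 -8.72978306e-01 -2.71872407e-01  1.76045687e+02]
 [ 9.14333412e-01  3.86523654e-01  1.20805121e-01  6.06003677e+02]
 [-3.75133688e-04 -2.97503516e-01  9.54720649e-01  3.84942750e+02]
 [ 0.00000000e+00  0.00000000e+00  0.00000000e+00  1.00000000e+00]] ['image', 'vertical_fov', 'cx', 'cy', 'extrinsics', 'shot']
```

View pics/scene0.png

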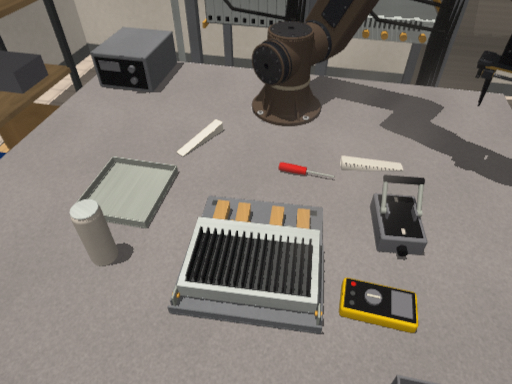

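View pics/top0.png

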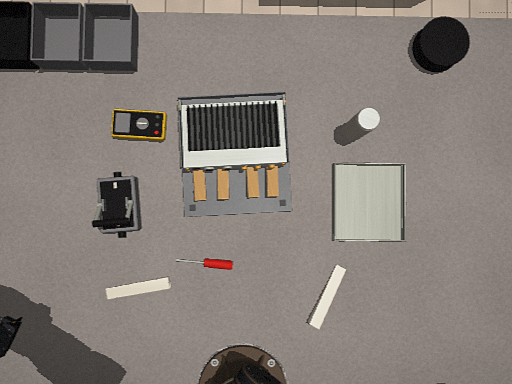

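View pics/wrist0.png

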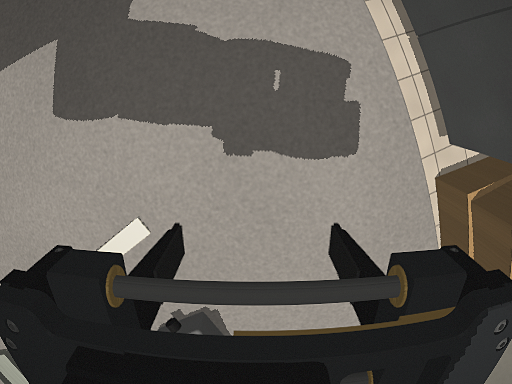

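The pictures show four beech wedges: top rows 166–200, columns about 200, 223, 252 and 272. There are also two white look-alikes near the robot, which I'll leave alone. The tray is at right (369,202), and the isolator is at left (117,205) with its handle towards the robot. Next I'll measure positions.

```bash
cat > h.py <<'E'
import numpy as np, cv2
from cell import env, eyes, boxes_of, regions_of
from scipy.spatial.transform import Rotation as R
def f(p): return 192/np.tan(np.radians(p["vertical_fov"]/2))
def px2z(p,u,v,z):
    F=f(p); d=np.array([(u-p["cx"])/F,-(v-p["cy"])/F,-1]); E=p["extrinsics"]
    d=E[:3,:3]@d; o=E[:3,3]; return o+d*(z-o[2])/d[2]
def w2px(p,X):
    E=p["extrinsics"]; c=E[:3,:3].T@(np.array(X)-E[:3,3]); F=f(p)
    return np.array([p["cx"]+F*c[0]/-c[2], p["cy"]-F*c[1]/-c[2]])
def rect(p,m,z):
    ct=max(cv2.findContours(m.astype(np.uint8),0,2)[0],key=cv2.contourArea)[:,0]
    w=np.array([px2z(p,u,v,z)[:2] for u,v in ct],np.float32)
    return cv2.minAreaRect(w)
def shot(n,name,crop=None,k=1):
    p=eyes.read_camera(n); im=p["image"]
    if crop: a,b,c,d=crop; im=im[b:d,a:c]
    im=cv2.resize(im,None,fx=k,fy=k,interpolation=cv2.INTER_CUBIC); cv2.imwrite(f"pics/{name}.png",im[:,:,::-1]); return p
def tool():
    s=env.state(); return s["eef_pos"],R.from_euler("xyz",s["tcp_rot"]).as_matrix(),s
E
python3 - <<'E'
from h import *
p=shot("top","topcrop",(170,80,420,260),3)
q=shot("scene","scenecrop",(160,180,345,330),4)
for n,z in [("wedge1",38),("tray",25),("isolator_box",52),("isolator_grip",123),("shelf",8),("radio",60),("meter",34),("cleaner",160),("screwdriver",15)]:
    for r in regions_of(n,p): print(n,round(r["confidence"],2),r["bbox"],r["pixels"].sum(),np.round(rect(p,r["pixels"],z)[0],1),np.round(rect(p,r["pixels"],z)[1],1),round(rect(p,r["pixels"],z)[2],1))
for n in ["wedge1","isolator_grip"]:
    for r in regions_of(n,q): print("scene",n,round(r["confidence"],2),r["bbox"],r["pixels"].sum())
P,M,s=tool(); print(P,M.round(4))
E
```

```text
wedge1 0.88 [309.2, 263.4, 36.5, 66.1] 811 [ 268.6 -229.9] [ 38.5 181.8] 66.1
wedge1 0.87 [218.1, 168.1, 9.4, 30.5] 288 [573.2  60.1] [77.9 27.8] 0.9
wedge1 0.86 [264.9, 164.8, 14.2, 35.7] 336 [583.5 -77.4] [83.7 30.6] 0.6
wedge1 0.76 [107.4, 277.7, 62.7, 21.6] 703 [284.1 288. ] [ 32.8 176.3] 11.7
wedge1 0.73 [246.6, 167.6, 14.3, 28.9] 318 [580.5 -22.2] [84.6 31.2] 6.7
wedge1 0.65 [193.2, 168.5, 13.2, 32.9] 368 [571.2 125.3] [88.  33.8] 7.9
tray 0.72 [332.8, 162.7, 72.0, 76.9] 5690 [ 530.1 -350.4] [203.9 221.2] 90.0
isolator_box 0.71 [92.0, 169.9, 52.4, 63.9] 2463 [513.6 348.9] [175.  133.4] 0.8
isolator_grip 0.73 [184.6, 100.2, 104.7, 70.6] 6700 [694.6  30.9] [176.9 267.1] 3.9
isolator_grip 0.64 [90.5, 201.3, 43.9, 25.3] 386 [486.4 340.6] [ 58.4 106.4] 5.5
isolator_grip 0.29 [331.8, 163.6, 74.3, 75.4] 5638 [ 527.6 -324. ] [200.2 191. ] 0.7
shelf 0.55 [172.9, 94.1, 123.0, 121.1] 11826 [664.5  28.2] [349.2 316.5] 4.5
radio 0.71 [180.9, 100.7, 103.7, 71.6] 6748 [705.2  31.8] [187.3 281.1] 4.0
radio 0.48 [195.0, 171.5, 9.7, 27.9] 352 [568.3 123.2] [83.9 31.3] 6.2
meter 0.88 [110.9, 105.8, 58.3, 34.1] 1569 [737.3 297.4] [152.   82.2] 87.3
cleaner 0.67 [345.1, 108.5, 38.7, 31.8] 783 [ 722.7 -293.7] [ 59.1 101.5] 45.6
screwdriver 0.52 [179.8, 260.1, 51.9, 12.3] 311 [355.5 106.1] [150.1  28. ] 85.0
scene wedge1 0.89 [339.4, 157.8, 63.0, 13.0] 672
scene wedge1 0.79 [176.0, 121.6, 47.4, 35.1] 542
scene wedge1 0.66 [296.3, 208.8, 16.1, 17.5] 250
scene wedge1 0.62 [269.3, 203.4, 13.0, 23.1] 246
scene wedge1 0.61 [213.9, 204.4, 18.5, 15.7] 252
scene wedge1 0.51 [235.2, 201.9, 21.1, 19.9] 228
scene isolator_grip 0.66 [380.4, 171.3, 42.4, 42.8] 564
scene isolator_grip 0.15 [338.4, 276.1, 81.5, 59.9] 3239
[253.00253462 571.51762338 214.70421853] [[-9.144e-01  4.048e-01  1.000e-04]
 [ 4.048e-01  9.144e-01  1.000e-04]
 [ 0.000e+00  1.000e-04 -1.000e+00]]
```

View pics/topcrop.png

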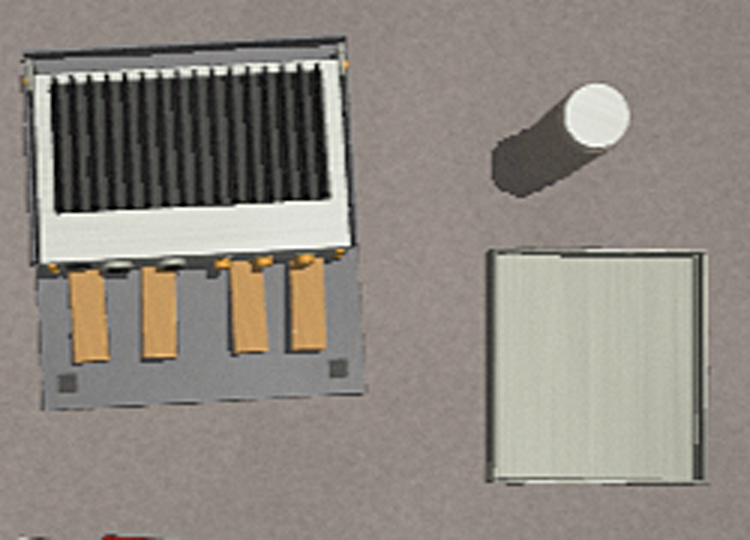

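View pics/scenecrop.png

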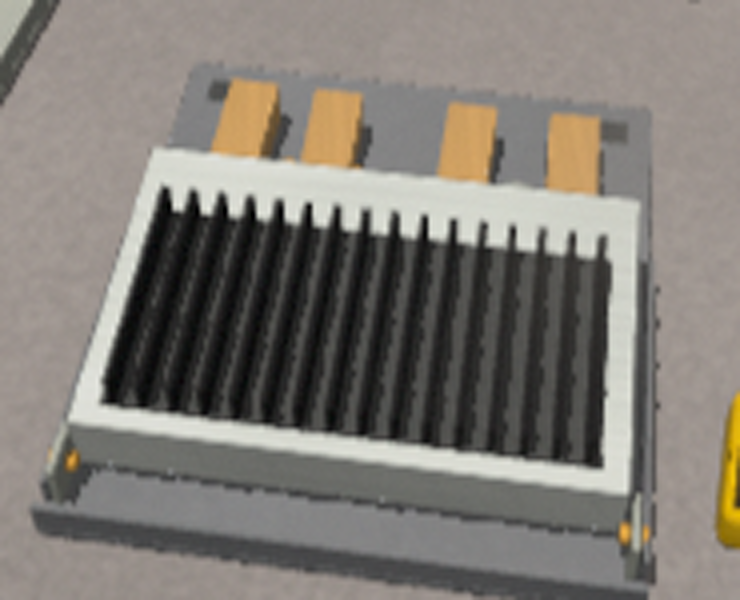

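```bash
cat >> h.py <<'E'
def wedges(p,name="",roi=None):
    hsv=cv2.cvtColor(p["image"],cv2.COLOR_RGB2HSV)
    m=((hsv[...,0]>9)&(hsv[...,0]<22)&(hsv[...,1]>100)&(hsv[...,2]>140)).astype(np.uint8)
    m=cv2.morphologyEx(m,cv2.MORPH_OPEN,np.ones((5,5),np.uint8))
    n,l,st,c=cv2.connectedComponentsWithStats(m); out=[]
    for i in range(1,n):
        if st[i,4]<150 or (roi and not(roi[0]<c[i][0]<roi[2] and roi[1]<c[i][1]<roi[3])): continue
        v,u=np.nonzero(l==i)
        rows=[r for r in range(v.min()+2,v.max()-1)]
        cen=np.array([px2z(p,u[v==r].mean(),r,33)[:2] for r in rows])
        k=np.polyfit(cen[:,0],cen[:,1],1)
        wd=np.mean([(v==r).sum() for r in rows])
        b=px2z(p,u[v==v.max()].mean(),v.max()+.5,40); t=px2z(p,u[v==v.min()].mean(),v.min()-.5,28)
        out.append((c[i],b,t,np.degrees(np.arctan(k[0])),k,wd))
    return sorted(out,key=lambda o:o[0][0])
E
python3 - <<'E'
from h import *
p=eyes.read_camera("top")
for o in wedges(p,roi=(170,150,300,250)): print("butt",o[1].round(1),"vis end",o[2].round(1),"yaw",o[3].round(2),"w",o[5].round(1))
# shelf line
for u,v in [(170+42/3,80+410/3),(170+365/3,80+393/3),(170+40/3,80+265/3)]: print("shelf corner",px2z(p,u,v,8).round(1))
for u,v in [(170+40/3,80+262/3),(170+355/3,80+245/3)]: print("radio front top",px2z(p,u,v,71).round(1))
E
```

```text
butt [529.1 123.   40. ] vis end [613.6 125.6  28. ] yaw 4.55 w 11.0
butt [532.7  59.4  40. ] vis end [611.7  62.5  28. ] yaw 2.62 w 10.4
butt [539.4 -23.6  40. ] vis end [624. -13.  28.] yaw 5.69 w 10.2
butt [542.9 -77.7  40. ] vis end [619.4 -81.9  28. ] yaw 2.0 w 10.7
shelf corner [480.9 170.3   8. ]
shelf corner [ 501.  -134.8    8. ]
shelf corner [618.2 174.8   8. ]
radio front top [614.6 166.7  71. ]
radio front top [ 634.1 -117.6   71. ]
```

Emit:
send_rows:
  plan: "0 0 0 -0.12 95; 0 0 0 -0.12 95; 0 0 0 -0.12 80; 0 0 0 -0.12 60; 0 0 0 0 46"

```text
t: 1.35
eef_pos: [253.0, 571.5, 214.7]
tcp_rot: [3.141, 0.0, -3.061]
ft_force: [-0.6, -0.4, 0.2]
opening: 0.804
```

```bash
cat >> h.py <<'E'
def to(x,y,z,yaw=None):
    P,M,s=tool(); d=M.T@(np.array([x,y,z])-P)
    a=np.degrees(np.arctan2(M[1,0],M[0,0]))
    print("t",round(s["t"],1),"tcp",P.round(1),"toolx yaw",a.round(2),"open",round(s["opening"]*95,1),"F",s["ft_force"].round(1),"| shift",d.round(1))
E
python3 - <<'E'
from h import *
to(547,124,120)
E
```

```text
t 1.4 tcp [253.  571.5 214.7] toolx yaw -175.37 open 76.4 F [-0.6 -0.4  0.2] | shift [-256.9 -469.8   94.7]
```

Emit:
send_rows:
  plan: "-23 -43 0 0.014 46; -23 -43 0 0 46; -23 -43 0 0 46; -23 -43 0 0 46; -23 -43 0 0 46; -23 -43 0 0 46; -23 -43 0 0 46; -23 -43 0 0 46"

```text
t: 2.15
eef_pos: [458.9, 233.2, 214.5]
tcp_rot: [3.139, 0.002, -3.098]
ft_force: [0.6, 0.5, 1.1]
opening: 0.485
```

Run:
```python
from h import *
to(547,124,120)
```

```text
t 2.1 tcp [458.9 233.2 214.5] toolx yaw -177.51 open 46.1 F [0.6 0.5 1.1] | shift [ -83.  -113.2   94.4]
```

Emit:
send_rows:
  plan: "-28 -38 20 -0.02 46; -28 -38 20 0 46; -28 -38 30 0 46; 0 0 0 0 46"

```text
t: 2.55
eef_pos: [547.4, 124.1, 150.0]
tcp_rot: [3.138, 0.008, -3.099]
ft_force: [-0.2, -0.1, 1.3]
opening: 0.484
```

Run:
```python
from h import *
to(547,124,120)
shot("wrist","w1",(0,0,512,384),1.5)
```

```text
t 2.5 tcp [547.4 124.1 150. ] toolx yaw -177.54 open 46.0 F [-0.2 -0.1  1.3] | shift [ 0.7 -0.2 30. ]
```

View pics/w1.png

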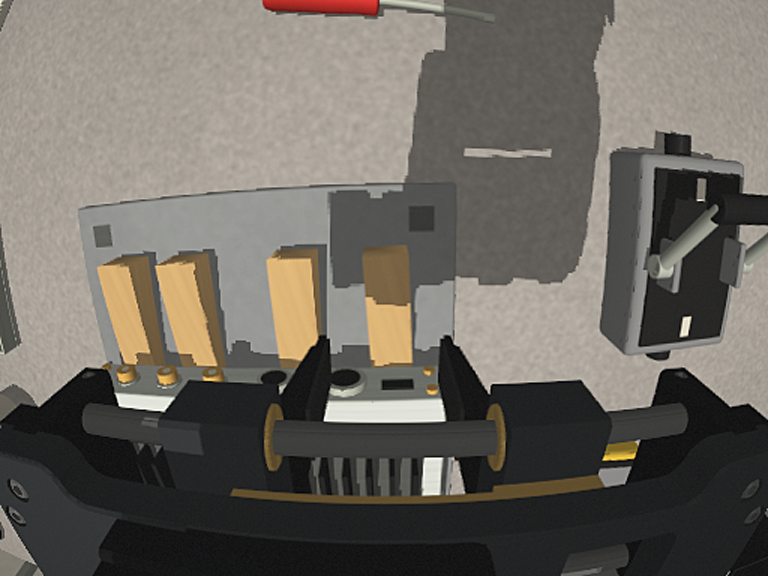

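```bash
cat >> h.py <<'E'
def fish(p,u,v,z):
    F=f(p); x,y=u-p["cx"],v-p["cy"]; r=np.hypot(x,y); th=r/F
    d=np.array([np.sin(th)*x/r,-np.sin(th)*y/r,-np.cos(th)]); E=p["extrinsics"]; d=E[:3,:3]@d; o=E[:3,3]
    return o+d*(z-o[2])/d[2]
E
python3 - <<'E'
from h import *
p=eyes.read_camera("wrist")
for n,a,b,c,d in [("a",(363,249),(408,245),(371,363),(412,363)),("b",(268,254),(318,249),(279,366),(0,0)),("c",(156,265),(195,262),(0,0),(0,0)),("d",(98,264),(140,260),(0,0),(0,0))]:
    print(n,*[fish(p,q[0]/1.5,q[1]/1.5,z)[:2].round(1) for q,z in [(a,40),(b,40),(c,28),(d,28)] if q[0]])
for q in [(80,208),(455,183),(457,275)]: print(fish(p,q[0]/1.5,q[1]/1.5,8).round(1))
E
```

```text
a [524.9 111.8] [521.  140.7] [613.  119.7] [611.8 149.9]
b [530.4  48.8] [526.   82.5] [619.6  50.3]
c [540.4 -36.6] [537.4  -4.8]
d [540.8 -89.9] [536.9 -50.1]
[ 501.8 -128.     8. ]
[481.3 173.7   8. ]
[548.6 180.5   8. ]
```

Emit:
send_rows:
  plan: "0 2.5 35 -0.03 46; 0 0 35 0 46; 0 0 35 0 46; 0 0 22 0 46; 0 0 8 0 46; 0 0 0 0 46"

```text
t: 3.25
eef_pos: [548.0, 137.5, 20.9]
tcp_rot: [3.137, 0.022, -3.067]
ft_force: [0.4, -0.5, -0.9]
opening: 0.483
```

Run:
```python
from h import *
to(547,126.5,13)
shot("wrist","w2",(0,0,512,384),1.5)
```

```text
t 3.2 tcp [548.  137.5  20.9] toolx yaw -175.74 open 45.9 F [ 0.4 -0.5 -0.9] | shift [  2.  -10.9   7.8]
```

View pics/w2.png

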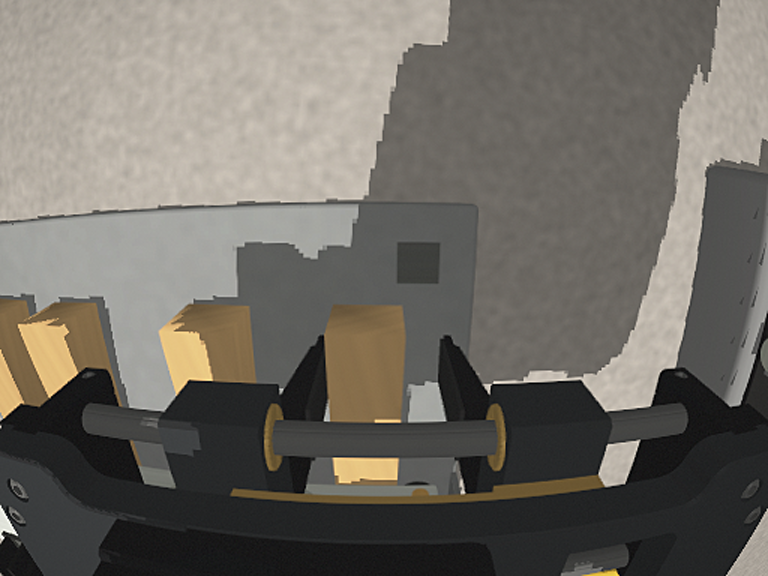

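Emit:
send_rows:
  plan: "0 -4 0 0 46; 0 -4 0 0 46; 0 0 3 0 46; 0 0 2 0 46; 0 0 0 0 46"

```text
t: 3.8
eef_pos: [550.4, 129.9, 20.5]
tcp_rot: [3.136, 0.029, -3.068]
ft_force: [-0.7, -1.3, 0.6]
opening: 0.484
```

Run:
```python
from h import *
to(547,126.5,13); print(tool()[1].round(3))
shot("wrist","w3",(0,0,512,384),1.5)
```

```text
t 3.8 tcp [550.4 129.9  20.5] toolx yaw -175.76 open 46.0 F [-0.7 -1.3  0.6] | shift [ 3.9 -3.2  7.3]
[[-0.997 -0.074  0.029]
 [-0.074  0.997  0.007]
 [-0.029  0.005 -1.   ]]
```

View pics/w3.png

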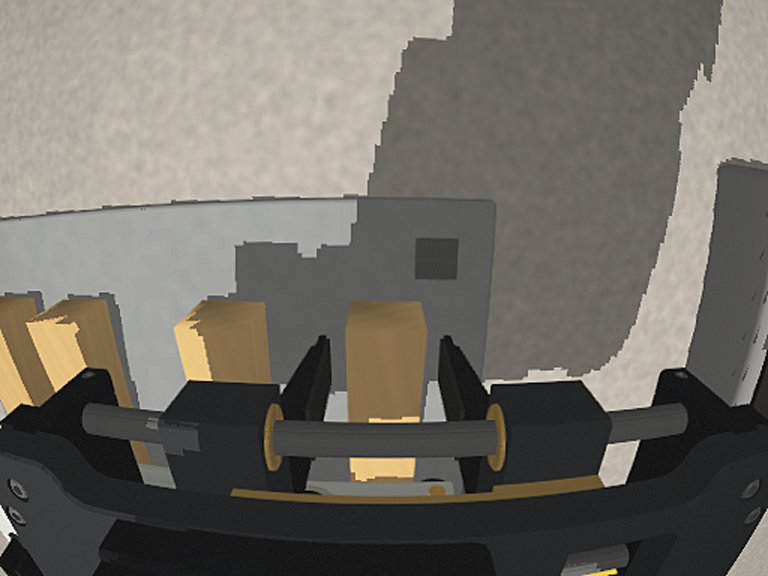

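Emit:
send_rows:
  plan: "0 0 0 0 46; 0 0 0 0 46; 0 0 0 0 46; 0 0 0 0 46"

```text
t: 4.25
eef_pos: [550.4, 130.0, 20.5]
tcp_rot: [3.136, 0.029, -3.068]
ft_force: [0.0, -0.1, -0.0]
opening: 0.482
```

Run:
```python
from h import *
to(547,126.5,13); print(tool()[1].round(4)); print(env.state()["joints"].round(4), env.state()["tau"].round(2))
```

```text
t 4.2 tcp [550.4 130.   20.5] toolx yaw -175.76 open 45.7 F [ 0.  -0.1 -0. ] | shift [ 3.9 -3.3  7.3]
[[-0.9968 -0.074   0.0285]
 [-0.0739  0.9972  0.0074]
 [-0.029   0.0053 -0.9996]]
[ 0.1132  0.6652  1.8901  0.0078  0.5572 -1.5382] [-1.000e-02 -6.073e+01 -1.438e+01 -1.000e-02 -0.000e+00 -0.000e+00]
```

Emit:
send_rows:
  plan: "0 0 4 0 46"

```text
t: 4.35
eef_pos: [550.8, 130.1, 16.7]
tcp_rot: [3.136, 0.03, -3.068]
ft_force: [0.4, -0.2, 1.0]
opening: 0.482
```

Run:
```python
from h import *
for i in range(3):
  to(547,126.5,13); print(tool()[1].round(4)[2],env.state()["qvel"].round(3)); eyes.read_camera("top")
```

```text
t 4.3 tcp [550.8 130.1  16.7] toolx yaw -175.76 open 45.8 F [ 0.4 -0.2  1. ] | shift [ 4.1 -3.3  3.5]
[-0.0298  0.0053 -0.9995] [ 0.002  0.078  0.017  0.001 -0.091 -0.001]
t 4.4 tcp [550.4 130.   15.9] toolx yaw -175.76 open 45.8 F [-0.1 -0.3 -1.2] | shift [ 3.8 -3.3  2.7]
[-0.0287  0.0053 -0.9996] [-0.     0.001  0.001  0.001  0.012  0.001]
t 4.5 tcp [550.4 130.   16. ] toolx yaw -175.76 open 46.1 F [-0.7 -0.2  0.8] | shift [ 3.7 -3.3  2.9]
[-0.0284  0.0053 -0.9996] [ 0.002 -0.007 -0.001 -0.002  0.008  0.002]
```

Emit:
send_rows:
  plan: "0 0 3 0 46; 0 0 0 0 46; 0 0 0 0 20; 0 0 0 0 0; 0 0 0 0 0; 0 0 0 0 0; 0 0 0 0 0"

```text
t: 5.2
eef_pos: [550.4, 130.0, 12.7]
tcp_rot: [3.136, 0.028, -3.068]
ft_force: [-0.1, 0.8, -1.3]
opening: 0.316
```

Run:
```python
from h import *
to(547,126.5,13); print(tool()[1].round(4)[:,2])
```

```text
t 5.2 tcp [550.4 130.   12.7] toolx yaw -175.76 open 30.0 F [-0.1  0.8 -1.3] | shift [ 3.7 -3.3 -0.4]
[ 0.0276  0.0072 -0.9996]
```

Emit:
send_rows:
  plan: "3 0 -0.1 0 0; 5 0 -0.2 0 0; 5 0 -0.2 0 0; 5 0 -0.2 0 0; 5 0 -0.2 0 0; 5 0 -0.2 0 0; 5 0 -0.2 0 0; 5 0 -0.2 0 0"

```text
t: 6.0
eef_pos: [509.0, 127.0, 13.2]
tcp_rot: [3.136, 0.028, -3.068]
ft_force: [0.9, 1.3, -0.9]
opening: 0.315
```

Run:
```python
from h import *
to(505,126.5,13); print(tool()[1].round(4)[:,2])
p=shot("top","t2",(170,80,420,260),3)
for o in wedges(p,roi=(170,150,300,250)): print("butt",o[1].round(1),"vis end",o[2].round(1),"yaw",o[3].round(2),"w",o[5].round(1))
```

```text
t 6.0 tcp [509.  127.   13.2] toolx yaw -175.76 open 29.9 F [ 0.9  1.3 -0.9] | shift [ 4.  -0.2  0.1]
[ 0.0273  0.0072 -0.9996]
butt [562.3 130.5  40. ] vis end [610.8 125.5  28. ] yaw 1.02 w 11.0
butt [549.3  66.6  40. ] vis end [617.2  72.4  28. ] yaw 2.71 w 10.8
butt [539.4 -23.6  40. ] vis end [624. -13.  28.] yaw 5.89 w 10.5
butt [542.9 -76.3  40. ] vis end [619.4 -81.9  28. ] yaw 1.07 w 10.9
```

View pics/t2.png

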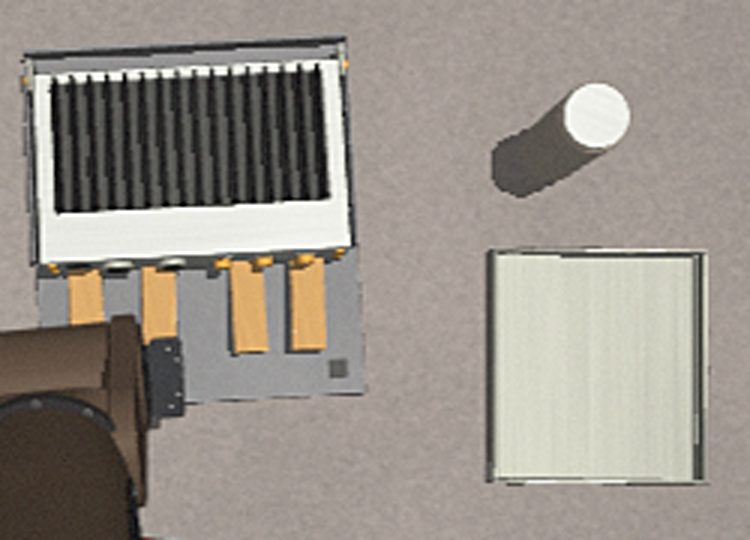

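Emit:
send_rows:
  plan: "0 0 0 0 46; 0 0 0 0 46; 0 0 0 0 46; 0 0 -12 0 46; 0 0 -16 0 46; 0 0 -14 0 46; 0 0 -4 0 46; 0 0 0 0 46"

```text
t: 6.85
eef_pos: [507.8, 126.6, 63.3]
tcp_rot: [3.136, 0.029, -3.068]
ft_force: [0.4, -0.4, -1.2]
opening: 0.484
```

Run:
```python
from h import *
to(554,65,60); print(tool()[1].round(4)[:,2])
```

```text
t 6.8 tcp [507.8 126.6  63.3] toolx yaw -175.76 open 46.0 F [ 0.4 -0.4 -1.2] | shift [-41.4 -64.9   4.2]
[ 0.0283  0.0073 -0.9996]
```

Emit:
send_rows:
  plan: "-6 -10 0 0 46; -9 -15 0 0 46; -9 -14 1 0 46; -9 -13 1 0 46; -6 -9 1 0 46; -2 -4 0 0 46; 0 0 0 0 46"

```text
t: 7.55
eef_pos: [556.9, 59.1, 58.9]
tcp_rot: [3.136, 0.026, -3.068]
ft_force: [0.0, 0.0, -0.4]
opening: 0.483
```

Run:
```python
from h import *
to(554,65,60); print(tool()[1].round(4)[:,2])
shot("wrist","w4",(0,0,512,384),1.5)
```

```text
t 7.5 tcp [556.9  59.1  58.9] toolx yaw -175.8 open 45.9 F [ 0.   0.  -0.4] | shift [ 2.4  6.1 -1.2]
[ 0.0258  0.0072 -0.9996]
```

View pics/w4.png

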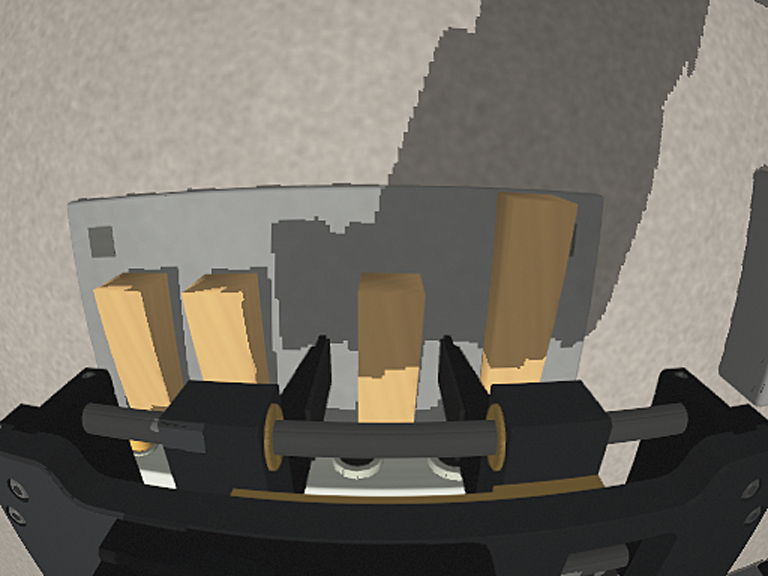

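Emit:
send_rows:
  plan: "1 2 8 0 46; 1 2 12 0 46; 0 0 12 0 46; 0 0 8 0 46; 0 0 3 0 46; 0 0 0 0 46"

```text
t: 8.2
eef_pos: [553.6, 65.7, 11.0]
tcp_rot: [3.136, 0.024, -3.066]
ft_force: [0.2, -0.3, 0.3]
opening: 0.48
```

Run:
```python
from h import *
to(554,65,13); print(tool()[1].round(4)[:,2])
shot("wrist","w5",(0,0,512,384),1.5)
```

```text
t 8.2 tcp [553.6  65.7  11. ] toolx yaw -175.65 open 45.6 F [ 0.2 -0.3  0.3] | shift [-0.4 -0.8 -1.9]
[ 0.0232  0.0074 -0.9997]
```

View pics/w5.png

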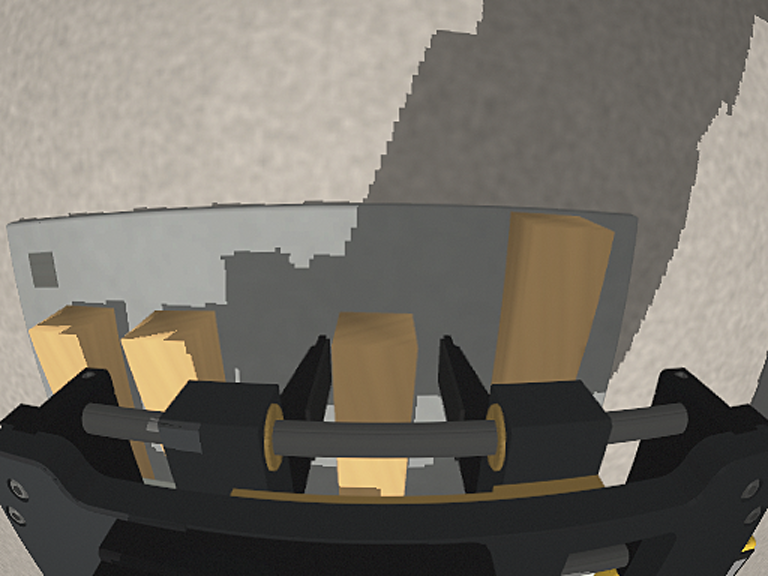

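Emit:
send_rows:
  plan: "0 -3 -2 0 46; 0 0 0 0 25; 0 0 0 0 0; 0 0 0 0 0; 0 0 0 0 0; 0 0 0 0 0"

```text
t: 8.85
eef_pos: [554.4, 61.8, 14.4]
tcp_rot: [3.136, 0.026, -3.067]
ft_force: [-0.9, -0.4, -0.6]
opening: 0.316
```

Emit:
send_rows:
  plan: "3 0 -0.1 0 0; 5 0 -0.1 0 0; 5 0 -0.1 0 0; 5 0 -0.1 0 0; 5 0 -0.1 0 0; 5 0 -0.1 0 0; 5 0 -0.1 0 0; 5 0 -0.1 0 0"

```text
t: 9.65
eef_pos: [513.1, 59.2, 14.6]
tcp_rot: [3.136, 0.026, -3.066]
ft_force: [0.7, -0.9, -0.4]
opening: 0.32
```

Run:
```python
from h import *
to(561,-19,13); print(tool()[1].round(4)[:,2])
```

```text
t 9.7 tcp [513.1  59.2  14.6] toolx yaw -175.66 open 30.4 F [ 0.7 -0.9 -0.4] | shift [-41.8 -81.6   2.2]
[ 0.0252  0.0073 -0.9997]
```

Emit:
send_rows:
  plan: "0 0 0 0 46; 0 0 0 0 46; 0 0 0 0 46; 0 0 -12 0 46; 0 0 -16 0 46; 0 0 -14 0 46; 0 0 -4 0 46; 0 0 0 0 46"

```text
t: 10.45
eef_pos: [512.4, 58.8, 64.7]
tcp_rot: [3.136, 0.027, -3.066]
ft_force: [-0.2, -0.2, -0.1]
opening: 0.483
```

Emit:
send_rows:
  plan: "-6 -12 0 0 46; -9 -17 0 0 46; -9 -17 1 0 46; -8 -15 1 0 46; -4 -10 1 0 46; -2 -4 0 0 46; 0 0 0 0 46"

```text
t: 11.15
eef_pos: [558.6, -19.1, 59.9]
tcp_rot: [3.136, 0.024, -3.066]
ft_force: [-0.3, 0.1, -0.2]
opening: 0.49
```

Run:
```python
from h import *
to(561,-21,13); print(tool()[1].round(4)[:,2])
shot("wrist","w6",(0,0,512,384),1.5)
```

```text
t 11.2 tcp [558.6 -19.1  59.9] toolx yaw -175.66 open 46.5 F [-0.3  0.1 -0.2] | shift [-1.1 -2.3 46.9]
[ 0.024   0.0075 -0.9997]
```

View pics/w6.png

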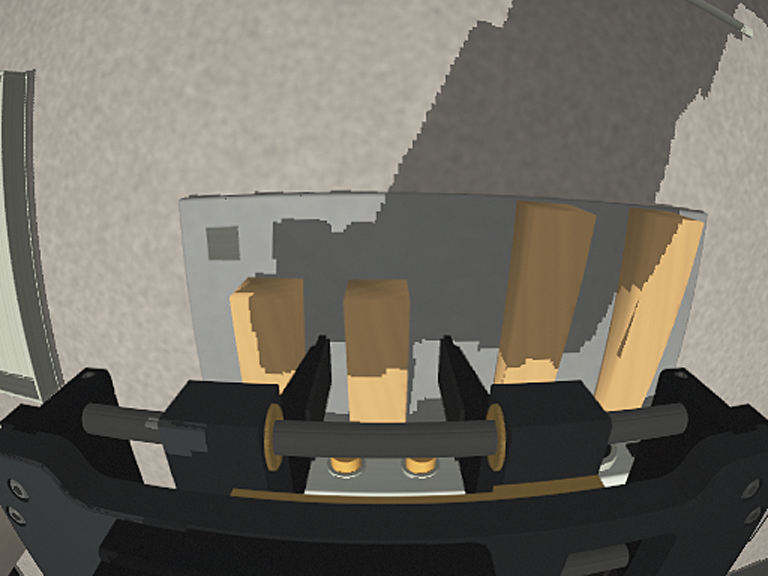

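Emit:
send_rows:
  plan: "0 -3 8 0 46; 0 -2 12 0 46; 0 0 12 0 46; 0 0 8 0 46; 0 0 2 0 46; 0 0 0 0 46"

```text
t: 11.8
eef_pos: [558.3, -21.9, 13.2]
tcp_rot: [3.135, 0.022, -3.063]
ft_force: [0.2, 0.5, 0.6]
opening: 0.485
```

Run:
```python
from h import *
to(561,-22,13); print(tool()[1].round(4)[:,2])
shot("wrist","w7",(0,0,512,384),1.5)
```

```text
t 11.8 tcp [558.3 -21.9  13.2] toolx yaw -175.52 open 46.1 F [0.2 0.5 0.6] | shift [-2.7 -0.3  0.2]
[ 0.0212  0.0081 -0.9997]
```

View pics/w7.png

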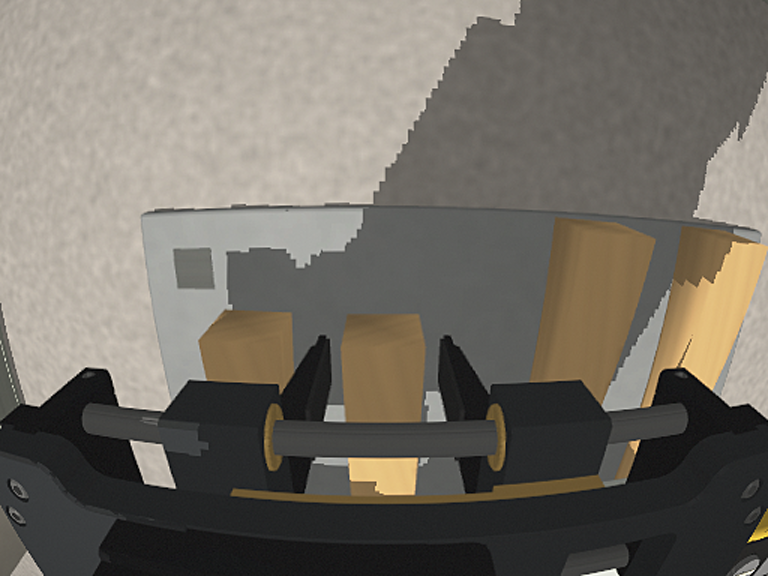

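Emit:
send_rows:
  plan: "0 0 0 0 25; 0 0 0 0 0; 0 0 0 0 0; 0 0 0 0 0; 0 0 0 0 0"

```text
t: 12.35
eef_pos: [558.7, -22.1, 14.0]
tcp_rot: [3.135, 0.023, -3.064]
ft_force: [0.5, 0.4, -3.5]
opening: 0.313
```

Emit:
send_rows:
  plan: "3 0 -0.1 0 0; 5 0 -0.1 0 0; 5 0 -0.1 0 0; 5 0 -0.1 0 0; 5 0 -0.1 0 0; 5 0 -0.1 0 0; 5 0 -0.1 0 0; 5 0 -0.1 0 0"

```text
t: 13.15
eef_pos: [519.0, -25.2, 14.6]
tcp_rot: [3.136, 0.026, -3.063]
ft_force: [0.2, 0.3, -0.3]
opening: 0.317
```

Emit:
send_rows:
  plan: "0 0 0 0 46; 0 0 0 0 46; 0 0 0 0 46; 0 0 -12 0 46; 0 0 -16 0 46; 0 0 -14 0 46; 0 0 -4 0 46; 0 0 0 0 46"

```text
t: 13.95
eef_pos: [518.1, -25.7, 64.7]
tcp_rot: [3.137, 0.027, -3.063]
ft_force: [-0.3, -0.1, -0.2]
opening: 0.483
```

Run:
```python
from h import *
to(563,-76,60); print(tool()[1].round(4)[:,2])
p=shot("wrist","w8",(0,0,512,384),1.5)
```

```text
t 13.9 tcp [518.1 -25.7  64.7] toolx yaw -175.51 open 45.8 F [-0.3 -0.1 -0.2] | shift [-40.6 -53.7   5.5]
[ 0.0268  0.0072 -0.9996]
```

View pics/w8.png

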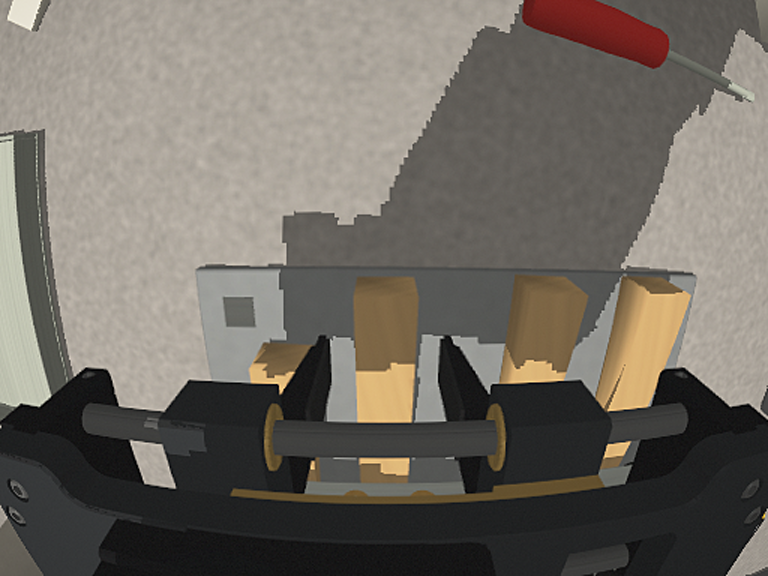

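Emit:
send_rows:
  plan: "-6 -8 0 0 46; -9 -11 0 0 46; -9 -11 1 0 46; -8 -11 1 0 46; -4 -7 1 0 46; -2 -3 0 0 46; 0 0 0 0 46"

```text
t: 14.7
eef_pos: [563.9, -79.1, 59.5]
tcp_rot: [3.136, 0.025, -3.065]
ft_force: [-0.0, -0.1, -0.3]
opening: 0.486
```

Run:
```python
from h import *
to(563,-76,60); print(tool()[1].round(4)[:,2])
p=shot("wrist","w9",(0,0,512,384),1.5)
```

```text
t 14.7 tcp [563.9 -79.1  59.5] toolx yaw -175.58 open 46.2 F [-0.  -0.1 -0.3] | shift [ 0.7  3.1 -0.5]
[ 0.024   0.0077 -0.9997]
```

View pics/w9.png

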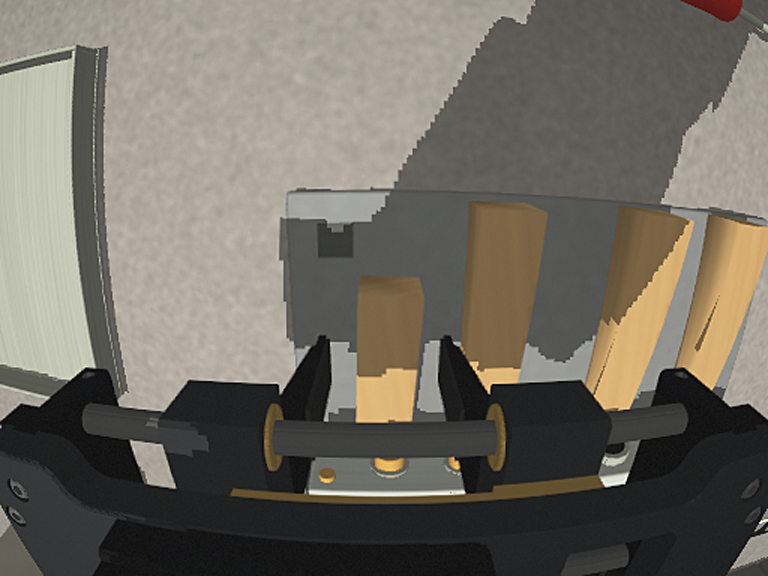

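Wedge d is centred at column 390 against the finger centre at 385. I'll shift +2 and descend.

Emit:
send_rows:
  plan: "0 1.5 8 0 46; 0 0.5 12 0 46; 0 0 12 0 46; 0 0 8 0 46; 0 0 2 0 46; 0 0 0 0 46"

```text
t: 15.35
eef_pos: [563.1, -74.7, 12.9]
tcp_rot: [3.135, 0.022, -3.063]
ft_force: [0.8, -0.2, 0.3]
opening: 0.483
```

Run:
```python
from h import *
to(561,-76,13); print(tool()[1].round(4)[:,2])
shot("wrist","w10",(0,0,512,384),1.5)
```

```text
t 15.3 tcp [563.1 -74.7  12.9] toolx yaw -175.49 open 45.9 F [ 0.8 -0.2  0.3] | shift [ 2.2 -1.1 -0.2]
[ 0.0213  0.0085 -0.9997]
```

View pics/w10.png

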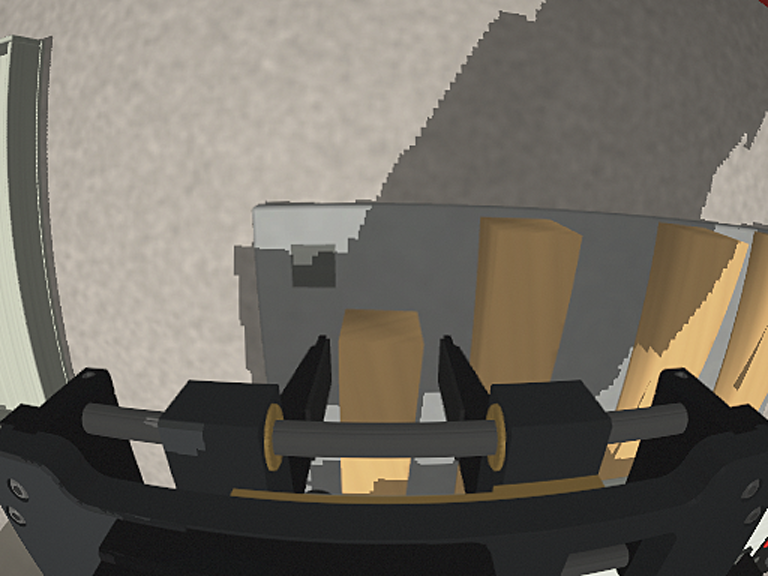

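Emit:
send_rows:
  plan: "0 0 0 0 25; 0 0 0 0 0; 0 0 0 0 0; 0 0 0 0 0; 0 0 0 0 0; 2 0 -0.1 0 0; 2 0 0 0 0; 2 0 -0.1 0 0"

```text
t: 16.2
eef_pos: [562.8, -76.5, 14.0]
tcp_rot: [3.138, 0.035, -3.065]
ft_force: [9.1, 0.4, -10.8]
opening: 0.322
```

Run:
```python
from h import *
to(561,-76,13); print(tool()[1].round(4)[:,2])
```

```text
t 16.2 tcp [562.8 -76.5  14. ] toolx yaw -175.64 open 30.6 F [  9.1   0.4 -10.8] | shift [1.7 0.6 1. ]
[ 0.0349  0.0059 -0.9994]
```

Emit:
send_rows:
  plan: "4 0 0.3 0 0; 4 0 0.3 0 0; 4 0 0.3 0 0; 4 0 0.3 0 0"

```text
t: 16.6
eef_pos: [557.4, -79.4, 14.1]
tcp_rot: [-3.138, 0.059, -3.066]
ft_force: [13.3, 2.3, -7.8]
opening: 0.314
```

Run:
```python
from h import *
to(561,-76,13); print(tool()[1].round(4)[:,2])
```

```text
t 16.6 tcp [557.4 -79.4  14.1] toolx yaw -175.64 open 29.8 F [13.3  2.3 -7.8] | shift [-3.8  3.1  1.3]
[ 5.930e-02  5.000e-04 -9.982e-01]
```

Emit:
send_rows:
  plan: "7 0 0.3 0 0; 7 0 0.3 0 0; 7 0 0.3 0 0; 7 0 0.3 0 0"

```text
t: 17.0
eef_pos: [542.4, -82.9, 14.4]
tcp_rot: [-3.128, 0.088, -3.063]
ft_force: [14.0, 2.5, -5.9]
opening: 0.314
```

Run:
```python
from h import *
to(561,-76,13); print(tool()[1].round(4)[:,2])
shot("wrist","w11",(0,0,512,384),1.5)
shot("top","t11",(170,80,420,260),3)
```

```text
t 17.0 tcp [542.4 -82.9  14.4] toolx yaw -175.48 open 29.8 F [14.   2.5 -5.9] | shift [-18.9   5.5   3. ]
[ 0.089  -0.0063 -0.996 ]
```

View pics/w11.png

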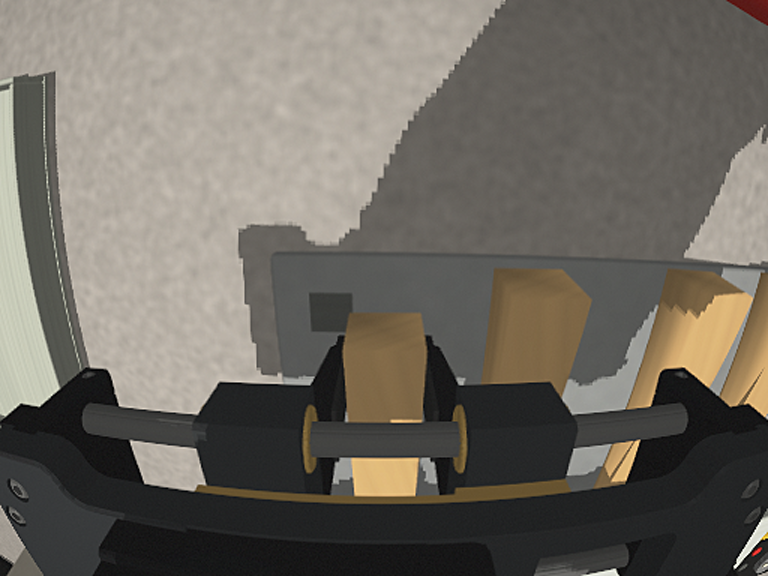

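View pics/t11.png

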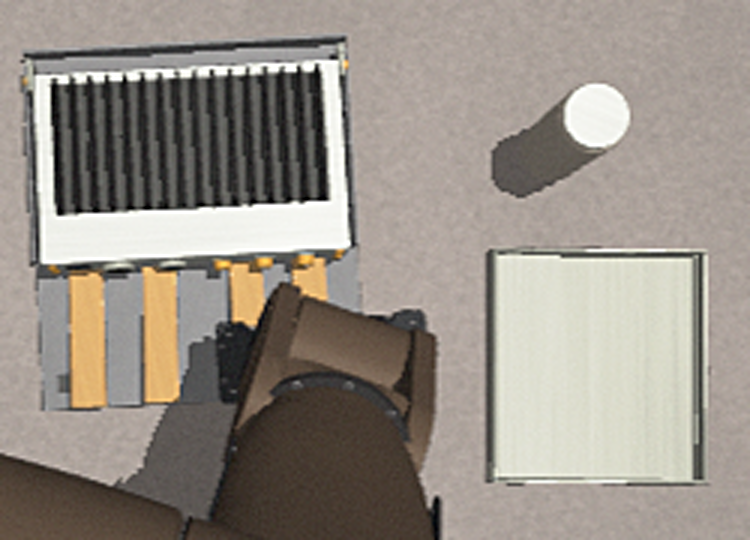

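Emit:
send_rows:
  plan: "-4 0 0.3 0 0; -4 0 0.3 0 0; -4 0 0.3 0 0; -4 0 0.3 0 0; -4 0 0.3 0 0; -4 0 0.3 0 0"

```text
t: 17.7
eef_pos: [547.3, -81.8, 13.7]
tcp_rot: [-3.137, 0.049, -3.062]
ft_force: [-5.1, -3.5, 0.2]
opening: 0.311
```

Run:
```python
from h import *
to(561,-76,13); print(tool()[1].round(4)[:,2])
```

```text
t 17.7 tcp [547.3 -81.8  13.7] toolx yaw -175.44 open 29.6 F [-5.1 -3.5  0.2] | shift [-14.    4.7   1.4]
[ 4.930e-02 -2.000e-04 -9.988e-01]
```

Emit:
send_rows:
  plan: "-4 0 0.2 0 0; -4 0 0.2 0 0; -4 0 0.2 0 0; -4 0 0.2 0 0; -4 0 0.1 0 0; -4 0 0 0 0; -4 0 0 0 0"

```text
t: 18.4
eef_pos: [553.2, -81.2, 13.2]
tcp_rot: [3.137, 0.002, -3.06]
ft_force: [-17.0, -9.8, 7.1]
opening: 0.313
```

Run:
```python
from h import *
to(561,-76,13); print(tool()[1].round(4)[:,2])
shot("wrist","w12",(0,0,512,384),1.5)
```

```text
t 18.4 tcp [553.2 -81.2  13.2] toolx yaw -175.31 open 29.8 F [-17.   -9.8   7.1] | shift [-8.2  4.6  0.2]
[ 0.0015  0.005  -1.    ]
```

View pics/w12.png

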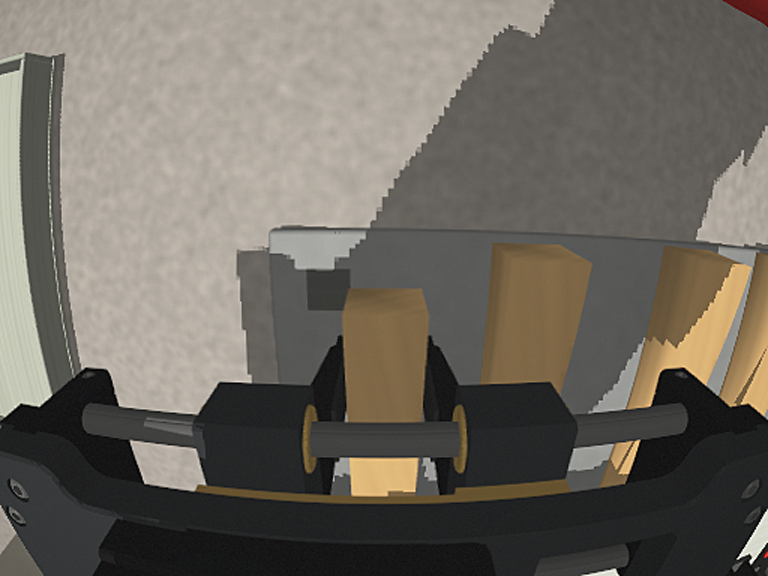

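Emit:
send_rows:
  plan: "7 0 0.2 0 0; 7 0 0.2 0 0; 7 0 0.2 0 0; 7 0 0.2 0 0; 7 0 0.2 0 0"

```text
t: 18.95
eef_pos: [527.6, -85.6, 13.5]
tcp_rot: [-3.139, 0.025, -3.058]
ft_force: [2.1, 1.1, 2.2]
opening: 0.312
```

Run:
```python
from h import *
to(561,-76,13); print(tool()[1].round(4)[:,2])
shot("wrist","w13",(0,0,512,384),1.5)
```

```text
t 18.9 tcp [527.6 -85.6  13.5] toolx yaw -175.19 open 29.6 F [2.1 1.1 2.2] | shift [-34.1   6.7   1.3]
[ 2.460e-02 -3.000e-04 -9.997e-01]
```

View pics/w13.png

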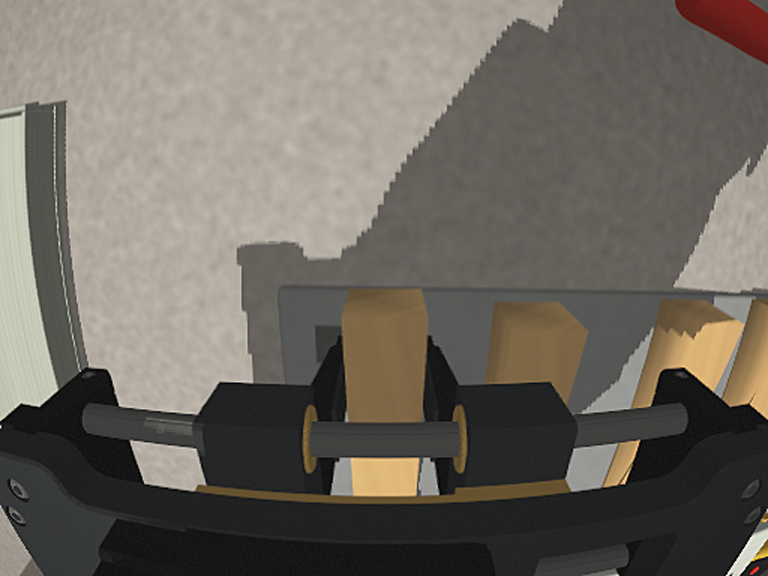

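Emit:
send_rows:
  plan: "7 0 -0.2 0 0; 9 0 -0.2 0 0; 9 0 -0.2 0 0; 9 0 -0.2 0 0; 9 0 -0.2 0 0; 9 0 -0.2 0 0; 5 0 -0.2 0 0; 2 0 0 0 0"

```text
t: 19.8
eef_pos: [461.0, -90.4, 14.0]
tcp_rot: [-3.14, 0.021, -3.057]
ft_force: [0.6, -0.3, -0.4]
opening: 0.314
```

Run:
```python
from h import *
to(561,-76,13); print(tool()[1].round(4)[:,2])
p=shot("wrist","w14",(0,0,512,384),1.5)
p=shot("top","t14",(170,80,420,260),3)
r=regions_of("tray",p)[0]; print(r["confidence"],rect(p,r["pixels"],25))
```

```text
t 19.8 tcp [461.  -90.4  14. ] toolx yaw -175.16 open 29.9 F [ 0.6 -0.3 -0.4] | shift [-100.8    5.9    3.2]
[ 2.140e-02  5.000e-04 -9.998e-01]
0.75 ((560.4595336914062, -83.33027648925781), (94.31449127197266, 31.559226989746094), 4.209578990936279)
```

View pics/w14.png

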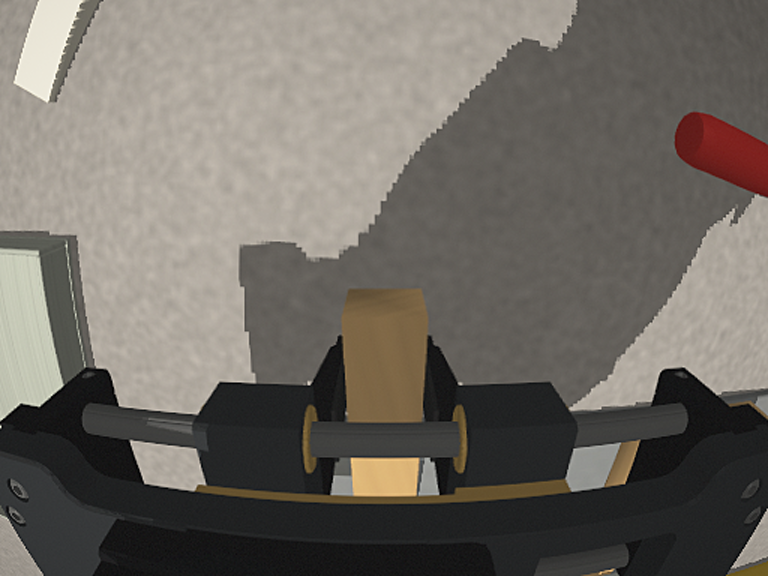

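View pics/t14.png

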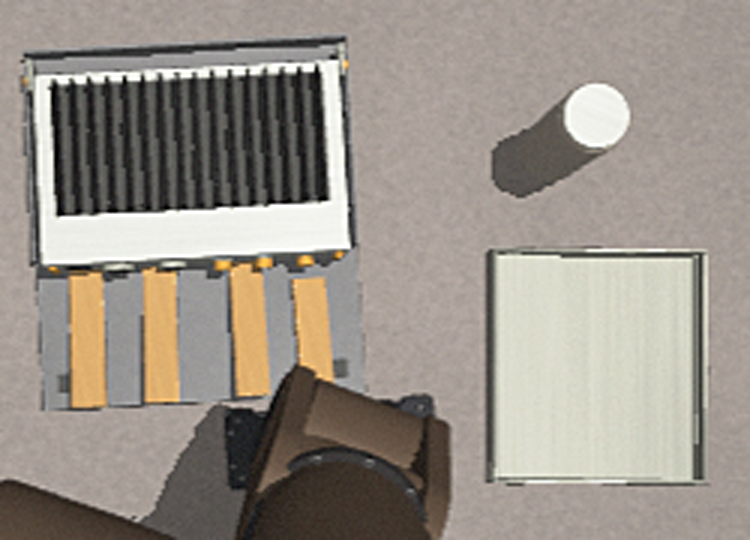

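Run:
```python
from h import *
p=eyes.read_camera("top")
for u,v in [(487,250),(707,250),(489,484),(706,485)]: print(px2z(p,170+u/3,80+v/3,25).round(1))
to(470,-415,90)
```

```text
[ 636.7 -246.6   25. ]
[ 639.7 -454.3   25. ]
[ 417.5 -249.5   25. ]
[ 419.1 -452.9   25. ]
t 20.0 tcp [462.  -90.4  14. ] toolx yaw -175.14 open 29.5 F [ 0.4 -0.3 -1.7] | shift [  17.8 -324.2  -75.9]
```

Emit:
send_rows:
  plan: "0 0 -10 0.02 0; 0 0 -18 0.02 0; 0 0 -18 0.02 0; 0 -10 -14 0.02 0; 1 -20 -6 0 0; 1 -30 0 0 0; 1 -30 0 0 0; 1 -30 0 0 0"

```text
t: 20.8
eef_pos: [458.4, -211.2, 87.8]
tcp_rot: [-3.14, 0.025, -3.141]
ft_force: [-0.4, 1.3, -0.6]
opening: 0.313
```

Run:
```python
from h import *
to(469,-413,80);print(tool()[1].round(4)[:,2])
```

```text
t 20.8 tcp [ 458.4 -211.2   87.8] toolx yaw -179.95 open 29.7 F [-0.4  1.3 -0.6] | shift [ -10.3 -201.8    8.3]
[ 0.0248 -0.0013 -0.9997]
```

Emit:
send_rows:
  plan: "-1 -30 0 0 0; -2 -30 0 0 0; -2 -30 0 0 0; -2 -30 0 0 0; -2 -25 0 0 0; 0 -18 0 0 0; 0 -8 0 0 0; 0 0 0 0 0"

```text
t: 21.6
eef_pos: [467.5, -392.9, 94.5]
tcp_rot: [-3.137, 0.028, 3.133]
ft_force: [-0.1, -0.0, -0.4]
opening: 0.315
```

Run:
```python
from h import *
to(469,-413,80);print(tool()[1].round(4)[:,2])
p=shot("wrist","w15",(0,0,512,384),1.5)
p=shot("top","t15",(170,80,420,260),3)
```

```text
t 21.6 tcp [ 467.5 -392.9   94.5] toolx yaw 179.5 open 30.0 F [-0.1 -0.  -0.4] | shift [ -1.3 -20.1  14.7]
[ 0.0284 -0.005  -0.9996]
```

View pics/w15.png

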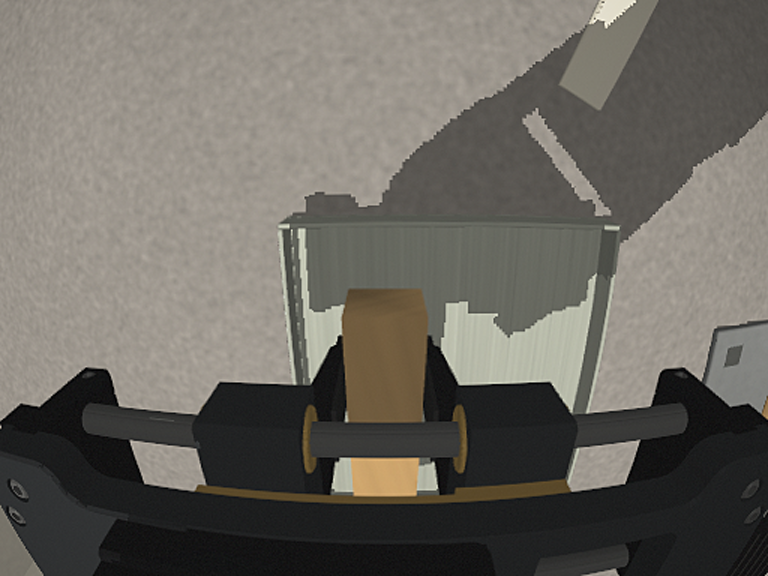

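View pics/t15.png

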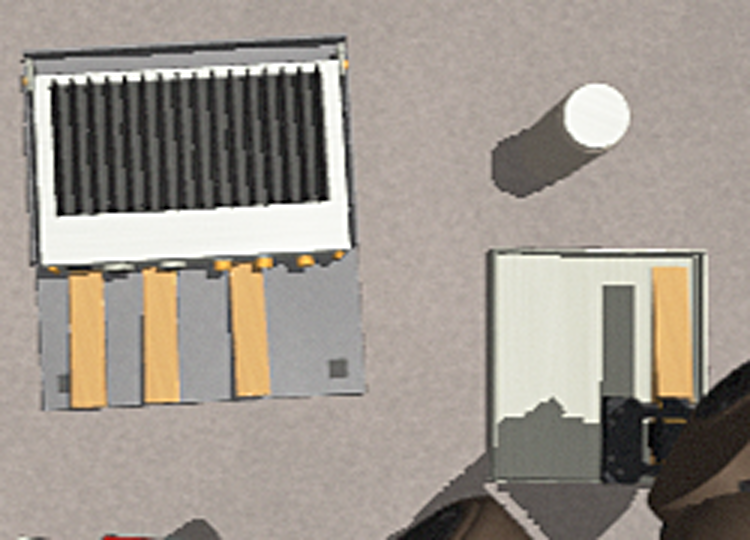

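Emit:
send_rows:
  plan: "0 -9 10 0 0; 0 -8 18 0 0; 0 0 18 0 0; 0 0 14 0 0; 0 0 6 0 0; 0 0 0 0 0"

```text
t: 22.3
eef_pos: [469.4, -407.8, 21.7]
tcp_rot: [-3.14, 0.026, 3.136]
ft_force: [0.2, -0.1, -0.1]
opening: 0.312
```

Run:
```python
from h import *
to(469,-413,10);print(tool()[1].round(4)[:,2])
p=shot("wrist","w16",(0,0,512,384),1.5)
```

```text
t 22.3 tcp [ 469.4 -407.8   21.7] toolx yaw 179.71 open 29.7 F [ 0.2 -0.1 -0.1] | shift [ 0.7 -5.2 11.6]
[ 0.0262 -0.0022 -0.9997]
```

View pics/w16.png

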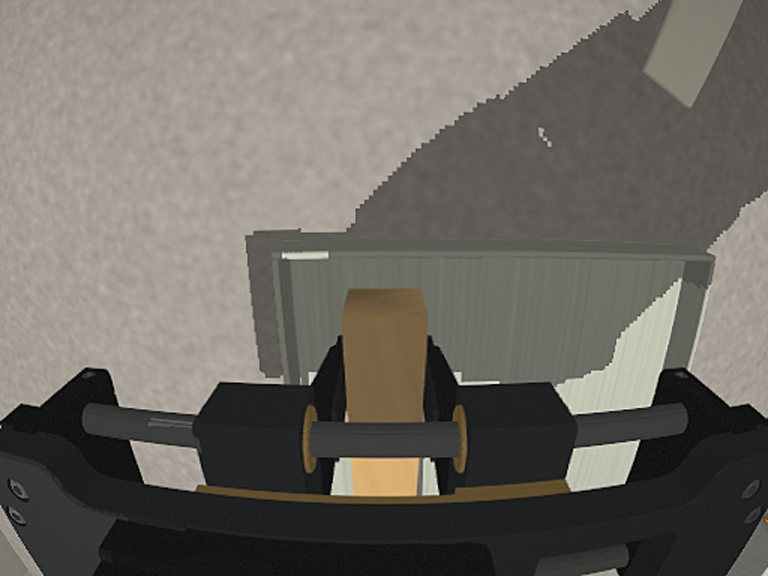

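Emit:
send_rows:
  plan: "0 -2 4 0 0; 0 -1 4 0 0; 0 0 2 0 0; 0 0 1 0 0; 0 0 0 0 0"

```text
t: 22.85
eef_pos: [470.5, -411.9, 12.0]
tcp_rot: [-3.137, 0.029, 3.137]
ft_force: [-0.8, -0.2, -1.3]
opening: 0.315
```

Run:
```python
from h import *
to(469,-413,10);print(tool()[1].round(4)[:,2])
```

```text
t 22.9 tcp [ 470.5 -411.9   12. ] toolx yaw 179.72 open 30.0 F [-0.8 -0.2 -1.3] | shift [ 1.5 -1.1  2. ]
[ 0.0285 -0.0048 -0.9996]
```

Emit:
send_rows:
  plan: "0 0 2 0 0; 0 0 1 0 0; 0 0 0 0 0; 0 0 0 0 33; 0 0 0 0 34; 0 0 0 0 34"

```text
t: 23.45
eef_pos: [470.9, -412.1, 9.5]
tcp_rot: [-3.136, 0.029, 3.137]
ft_force: [1.0, -0.3, 0.8]
opening: 0.358
```

Emit:
send_rows:
  plan: "0 0 -6 0 34; 0 0 -12 0 34; 0 0 -16 0 34; 0 0 -16 0 34; 0 0 -8 0 20; 0 0 0 0 5; 0 0 0 0 0; 0 0 0 0 0"

```text
t: 24.25
eef_pos: [469.2, -411.9, 73.2]
tcp_rot: [-3.135, 0.031, 3.137]
ft_force: [-0.1, 0.4, -0.3]
opening: 0.074
```

Run:
```python
from h import *
to(520,-340,60);print(tool()[1].round(4)[:,2])
p=shot("wrist","w17",(0,0,512,384),1.5)
```

```text
t 24.2 tcp [ 469.2 -411.9   73.2] toolx yaw 179.73 open 7.0 F [-0.1  0.4 -0.3] | shift [-50.   72.2  14.3]
[ 0.0307 -0.0071 -0.9995]
```

View pics/w17.png

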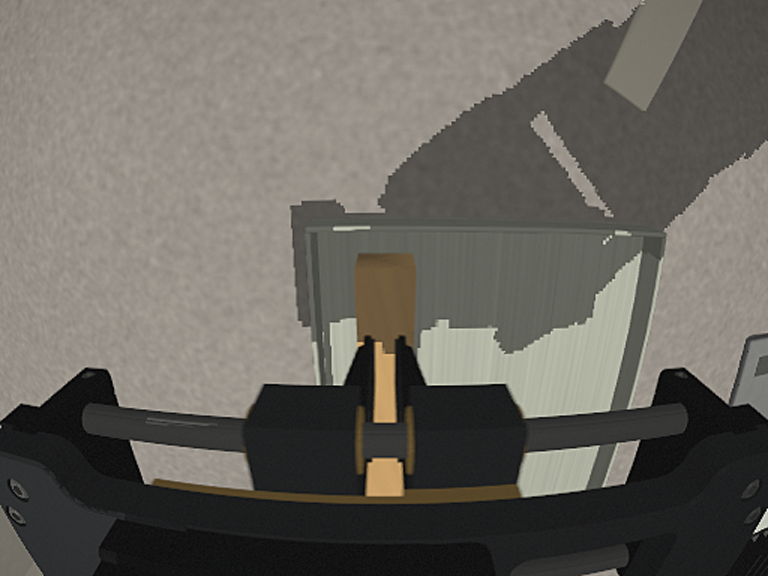

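Emit:
send_rows:
  plan: "-12 12 0 0 0; -12 12 0 0 0; -8 7 4 0 0; 0 0 16 0 0; 0 0 16 0 0; 0 0 12 0 0; 0 0 4 0 0; 0 0 0 0 0"

```text
t: 25.1
eef_pos: [508.2, -374.7, 17.1]
tcp_rot: [-3.137, 0.029, 3.141]
ft_force: [-0.9, 0.4, -0.3]
opening: 0.002
```

Run:
```python
from h import *
to(505,-405,13);print(tool()[1].round(4)[:,2])
```

```text
t 25.1 tcp [ 508.2 -374.7   17.1] toolx yaw 179.94 open 0.2 F [-0.9  0.4 -0.3] | shift [  3.3 -30.2   4.1]
[ 0.0286 -0.0046 -0.9996]
```

Emit:
send_rows:
  plan: "0 -5 3 0 0; 0 -5 1 0 0; 0 -5 0 0 0; 0 -5 0 0 0; 0 -5 0 0 0; 0 -2 0 0 0; 0 0 0 0 0"

```text
t: 25.8
eef_pos: [508.7, -405.6, 14.9]
tcp_rot: [-3.135, 0.031, 3.139]
ft_force: [0.3, 0.6, 0.1]
opening: 0.009
```

Run:
```python
from h import *
to(505,-405,13);print(tool()[1].round(4)[:,2])
p=shot("wrist","w18",(0,0,512,384),1.5)
```

```text
t 25.8 tcp [ 508.7 -405.6   14.9] toolx yaw 179.88 open 0.8 F [0.3 0.6 0.1] | shift [3.8 0.6 1.8]
[ 0.0307 -0.0066 -0.9995]
```

View pics/w18.png

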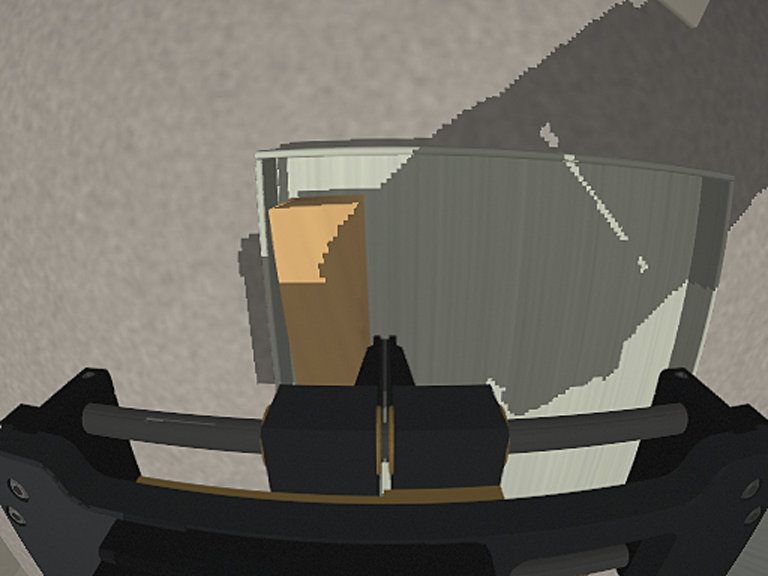

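Emit:
send_rows:
  plan: "0 3 -4 0 0; 0 1 -14 0 0; 0 0 -20 0 20; 0 0 -18 0 46; 0 15 -10 -0.02 46; 0 28 0 -0.02 46; 0 32 0 -0.02 46; 0 32 0 -0.02 46"

```text
t: 26.65
eef_pos: [502.7, -289.7, 87.8]
tcp_rot: [-3.129, 0.033, -3.06]
ft_force: [0.1, 0.3, -0.1]
opening: 0.448
```

Run:
```python
from h import *
to(541,-23.5,70);print(tool()[1].round(4)[:,2])
```

```text
t 26.6 tcp [ 502.7 -289.7   87.8] toolx yaw -175.33 open 42.6 F [ 0.1  0.3 -0.1] | shift [-59.3 262.5  16.6]
[ 0.034  -0.0095 -0.9994]
```

Emit:
send_rows:
  plan: "-6 32 1 0 46; -7 34 1 0 46; -7 34 1 0 46; -7 34 1 0 46; -7 34 1 0 46; -7 30 2 0 46; -6 20 2 0 46; -4 8 2 0 46"

```text
t: 27.45
eef_pos: [529.8, -40.4, 80.8]
tcp_rot: [-3.129, 0.035, -3.046]
ft_force: [-0.0, 0.4, 0.3]
opening: 0.482
```

Emit:
send_rows:
  plan: "0 0 0 0 46"

```text
t: 27.55
eef_pos: [529.6, -39.0, 81.0]
tcp_rot: [-3.129, 0.035, -3.043]
ft_force: [-0.3, -1.3, 0.2]
opening: 0.485
```

Run:
```python
from h import *
to(541,-23.5,60);print(tool()[1].round(4)[:,2])
p=shot("wrist","w19",(0,0,512,384),1.5)
```

```text
t 27.6 tcp [529.6 -39.   81. ] toolx yaw -174.38 open 46.1 F [-0.3 -1.3  0.2] | shift [-12.1  14.6  21.2]
[ 0.0366 -0.0093 -0.9993]
```

View pics/w19.png

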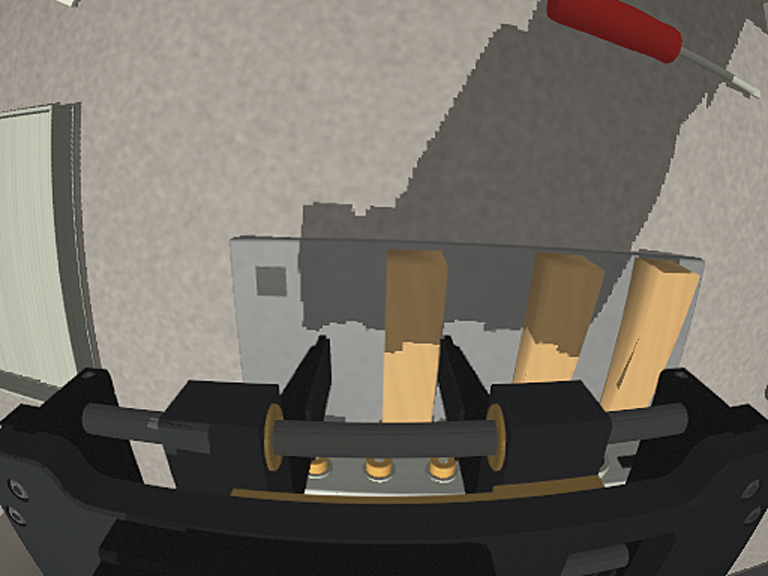

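Emit:
send_rows:
  plan: "-4 5 4 0.015 46; -5 6 10 0 46; -2 2 12 0 46; 0 0 12 0 46; 0 0 12 0 46; 0 0 8 0 46; 0 0 3 0 46; 0 0 0 0 46"

```text
t: 28.4
eef_pos: [541.6, -28.5, 13.5]
tcp_rot: [-3.13, 0.033, -3.064]
ft_force: [1.0, 0.5, -0.1]
opening: 0.484
```

Run:
```python
from h import *
to(541,-23.5,13);print(tool()[1].round(4)[:,2])
p=shot("wrist","w20",(0,0,512,384),1.5)
```

```text
t 28.4 tcp [541.6 -28.5  13.5] toolx yaw -175.58 open 46.0 F [ 1.   0.5 -0.1] | shift [0.2 5.1 0.4]
[ 0.034  -0.0094 -0.9994]
```

View pics/w20.png

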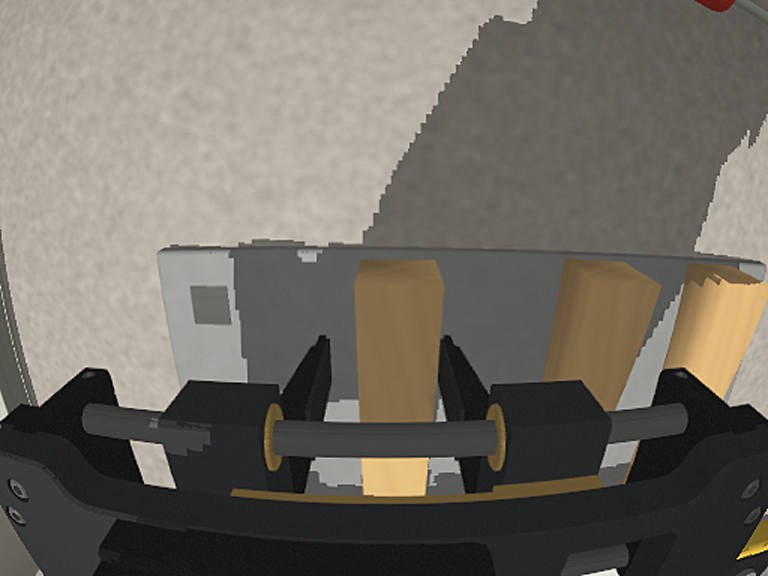

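Emit:
send_rows:
  plan: "0 3 0 0 46; 0 1 0 0 40; 0 0 0 0 0; 0 0 0 0 0; 0 0 0 0 0; 0 0 0 0 0; 6 0 -0.1 0 0; 6 0 -0.1 0 0"

```text
t: 29.25
eef_pos: [531.5, -25.2, 15.1]
tcp_rot: [-3.128, 0.04, -3.064]
ft_force: [0.5, -0.7, 0.5]
opening: 0.313
```

Run:
```python
from h import *
to(541,-23.5,13);print(tool()[1].round(4)[:,2])
```

```text
t 29.2 tcp [531.5 -25.2  15.1] toolx yaw -175.55 open 29.8 F [ 0.5 -0.7  0.5] | shift [-9.5  1.   2.5]
[ 0.0406 -0.0102 -0.9991]
```

Emit:
send_rows:
  plan: "6 0 -0.2 0 0; 8 0 -0.3 0 0; 9 0 -0.4 0 0; 9 0 -0.4 0 0; 9 0 -0.4 0 0; 9 0 -0.4 0 0; 8 0 -0.4 0 0; 4 0 0 0 0"

```text
t: 30.05
eef_pos: [462.6, -30.4, 15.5]
tcp_rot: [-3.129, 0.038, -3.064]
ft_force: [-0.5, 0.7, -1.5]
opening: 0.317
```

Run:
```python
from h import *
to(448,-371,90);print(tool()[1].round(4)[:,2])
p=shot("wrist","w21",(0,0,512,384),1.5)
p=shot("top","t21",(170,80,420,260),3)
```

```text
t 30.1 tcp [462.6 -30.4  15.5] toolx yaw -175.58 open 30.1 F [-0.5  0.7 -1.5] | shift [  37.9 -339.4  -71.6]
[ 0.0386 -0.01   -0.9992]
```

View pics/w21.png

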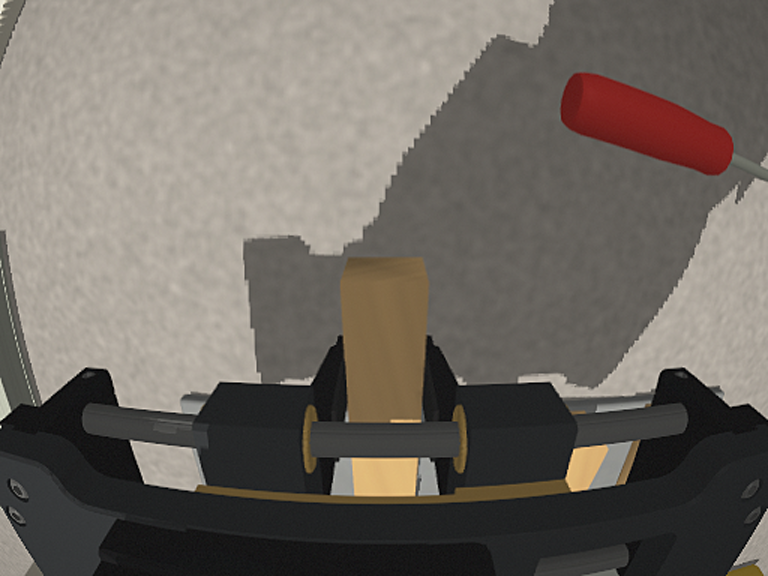

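View pics/t21.png

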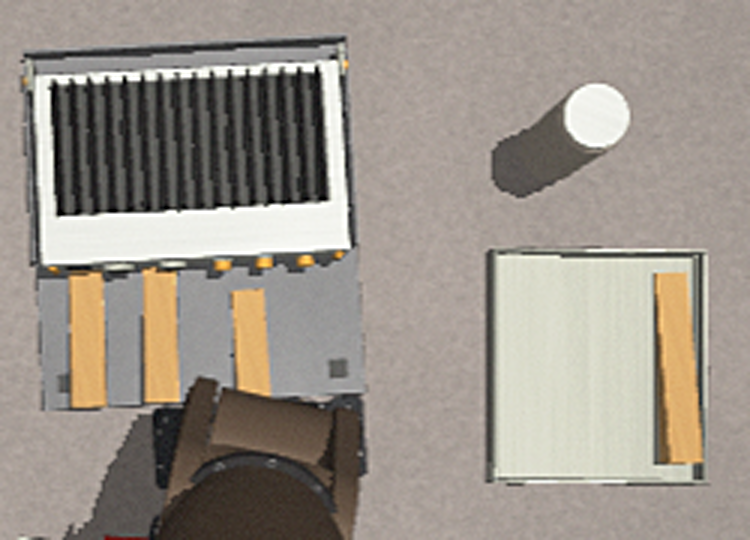

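Emit:
send_rows:
  plan: "0 0 -10 0.02 0; 0 0 -18 0.02 0; 0 0 -18 0.02 0; -1 -10 -14 0.017 0; -2 -20 -6 0 0; -2 -32 0 0 0; -2 -34 0 0 0; -2 -34 0 0 0"

```text
t: 30.95
eef_pos: [471.5, -160.9, 91.3]
tcp_rot: [-3.13, 0.043, 3.138]
ft_force: [1.3, 0.3, -0.8]
opening: 0.313
```

Run:
```python
from h import *
to(480,-371,90);print(tool()[1].round(4)[:,2])
```

```text
t 30.9 tcp [ 471.5 -160.9   91.3] toolx yaw 179.79 open 29.7 F [ 1.3  0.3 -0.8] | shift [  -9.2 -210.1    4.1]
[ 0.0433 -0.0114 -0.999 ]
```

Emit:
send_rows:
  plan: "-1 -34 0 0 0; -1 -34 0 0 0; -1 -34 0 0 0; -1 -32 0 0 0; -1 -25 0 0 0; -1 -18 0 0 0; 0 -10 0 0 0; 0 -3 0 0 0"

```text
t: 31.75
eef_pos: [477.6, -363.6, 100.5]
tcp_rot: [-3.126, 0.049, 3.128]
ft_force: [-0.1, 0.1, -1.4]
opening: 0.316
```

Run:
```python
from h import *
to(480,-371,20);print(tool()[1].round(4)[:,2])
p=shot("wrist","w22",(0,0,512,384),1.5)
```

```text
t 31.8 tcp [ 477.6 -363.6  100.5] toolx yaw 179.23 open 30.0 F [-0.1  0.1 -1.4] | shift [ 1.4 -6.2 80.6]
[ 0.049  -0.0158 -0.9987]
```

View pics/w22.png

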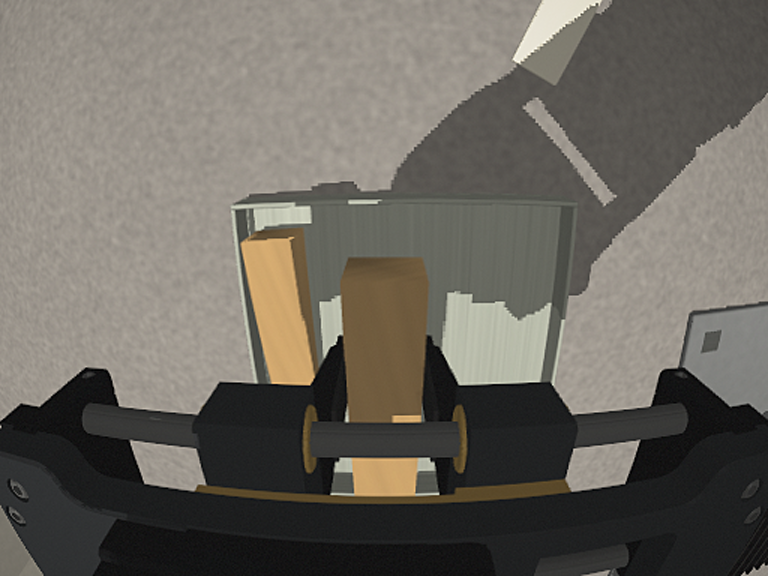

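Run:
```python
from h import *
p=eyes.read_camera("wrist")
for u,v,z in [(303,232,35),(318,383,20),(575,205,25),(234,207,25),(556,383,25)]: print(fish(p,u/1.5,v/1.5,z).round(1))
```

```text
[ 437.  -407.2   35. ]
[ 541.  -408.6   20. ]
[ 423.2 -253.3   25. ]
[ 423.2 -449.1   25. ]
[ 541.8 -250.1   25. ]
```

Emit:
send_rows:
  plan: "0 -5 10 0 0; 0 -3 18 0 0; 0 0 20 0 0; 0 0 18 0 0; 0 0 10 0 0; 0 0 4 0 0; 0 0 0 0 0"

```text
t: 32.55
eef_pos: [482.3, -367.9, 16.0]
tcp_rot: [-3.128, 0.048, 3.133]
ft_force: [-0.6, 0.2, 0.1]
opening: 0.319
```

Run:
```python
from h import *
to(480,-373,12);print(tool()[1].round(4)[:,2])
p=shot("wrist","w23",(0,0,512,384),1.5)
```

```text
t 32.5 tcp [ 482.3 -367.9   16. ] toolx yaw 179.53 open 30.3 F [-0.6  0.2  0.1] | shift [ 2.4 -5.1  3.9]
[ 0.0478 -0.014  -0.9988]
```

View pics/w23.png

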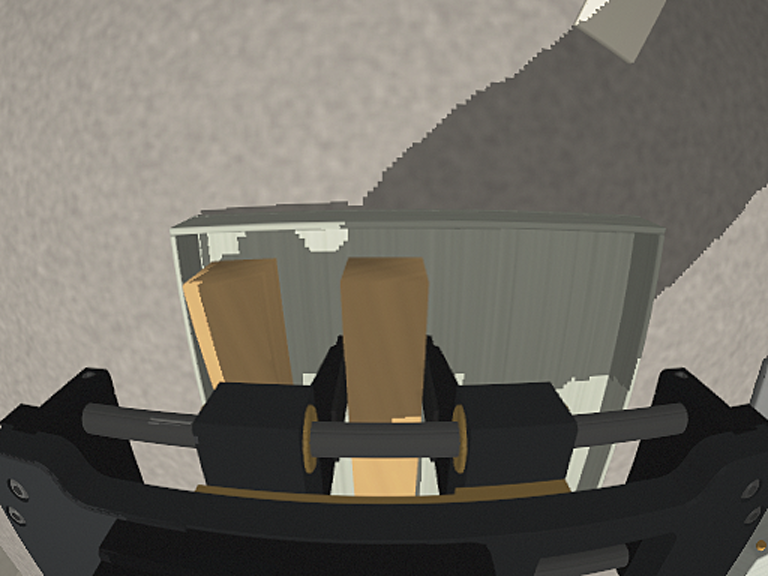

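Emit:
send_rows:
  plan: "0 -3 2 0 0; 0 -4 1 0 0; 0 -4 0 0 0; 0 -3 0 0 0; 0 -2 0 0 0; 0 0 0 0 0"

```text
t: 33.2
eef_pos: [483.2, -386.7, 16.0]
tcp_rot: [-3.125, 0.051, 3.133]
ft_force: [-0.3, -0.5, -1.0]
opening: 0.312
```

Run:
```python
from h import *
to(480,-387,11);print(tool()[1].round(4)[:,2])
```

```text
t 33.2 tcp [ 483.2 -386.7   16. ] toolx yaw 179.52 open 29.7 F [-0.3 -0.5 -1. ] | shift [ 3.4 -0.2  4.8]
[ 0.0512 -0.0174 -0.9985]
```

Emit:
send_rows:
  plan: "0 0 3 0 0; 0 0 2 0 0; 0 0 1 0 0; 0 0 0 0 0; 0 0 0 0 33; 0 0 0 0 35; 0 0 0 0 35"

```text
t: 33.9
eef_pos: [483.8, -386.6, 10.0]
tcp_rot: [-3.124, 0.052, 3.134]
ft_force: [0.3, 0.5, -0.1]
opening: 0.367
```

Run:
```python
from h import *
to(480,-387,11);print(tool()[1].round(4)[:,2])
p=shot("wrist","w24",(0,0,512,384),1.5)
```

```text
t 33.9 tcp [ 483.8 -386.6   10. ] toolx yaw 179.54 open 34.9 F [ 0.3  0.5 -0.1] | shift [ 3.7 -0.4 -1.2]
[ 0.0516 -0.0178 -0.9985]
```

View pics/w24.png

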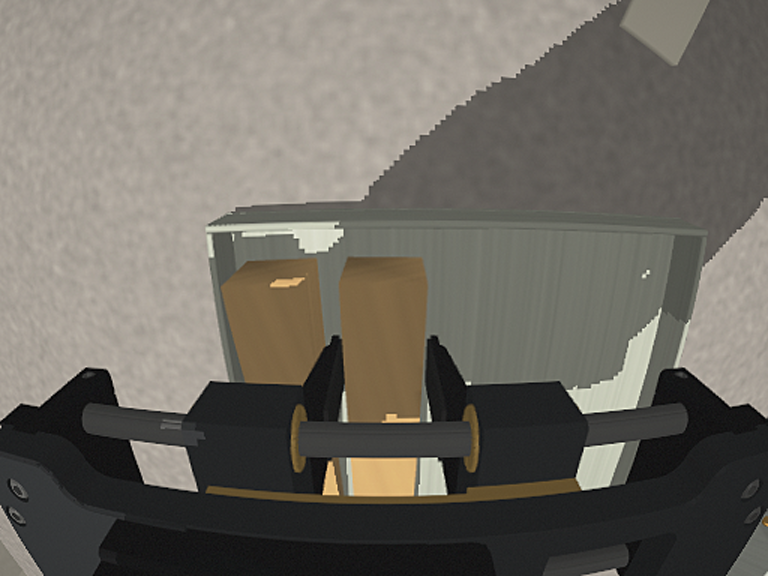

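Emit:
send_rows:
  plan: "0 0 -6 0 35; 0 0 -14 0 35; 0 0 -20 0 46; 0 0 -16 0 46; 0 15 -8 -0.02 46; 0 30 0 -0.02 46; 0 40 0 -0.02 46; 0 40 0 -0.015 46"

```text
t: 34.75
eef_pos: [476.3, -258.6, 78.8]
tcp_rot: [-3.117, 0.054, -3.074]
ft_force: [0.4, -0.4, -0.9]
opening: 0.485
```

Emit:
send_rows:
  plan: "-4 40 1 0 46; -4 40 1 0 46; -4 40 1 0 46; -4 40 1 0 46; -4 40 1 0 46; -4 30 1 0 46; -3 20 1 0 46; -2 10 1 0 46"

```text
t: 35.55
eef_pos: [481.0, 22.0, 69.9]
tcp_rot: [-3.116, 0.056, -3.061]
ft_force: [0.9, -0.4, -0.0]
opening: 0.486
```

Run:
```python
from h import *
to(532,128.7,60);print(tool()[1].round(4)[:,2])
```

```text
t 35.5 tcp [481.   22.   69.9] toolx yaw -175.39 open 46.2 F [ 0.9 -0.4 -0. ] | shift [-58.8 102.5  10.6]
[ 0.058  -0.0211 -0.9981]
```

Emit:
send_rows:
  plan: "-8 18 -0.5 0 46; -12 22 -0.5 0 46; -12 22 -0.5 0 46; -10 16 -0.5 0 46; -8 10 0 0 46; -4 5 0 0 46; 0 0 0 0 46"

```text
t: 36.25
eef_pos: [526.3, 124.2, 74.3]
tcp_rot: [-3.116, 0.056, -3.056]
ft_force: [0.5, -1.3, 0.3]
opening: 0.481
```

Run:
```python
from h import *
to(532,128.7,60);print(tool()[1].round(4)[:,2])
p=shot("wrist","w25",(0,0,512,384),1.5)
```

```text
t 36.2 tcp [526.3 124.2  74.3] toolx yaw -175.12 open 45.7 F [ 0.5 -1.3  0.3] | shift [-5.3  4.4 14.5]
[ 0.0584 -0.0209 -0.9981]
```

View pics/w25.png

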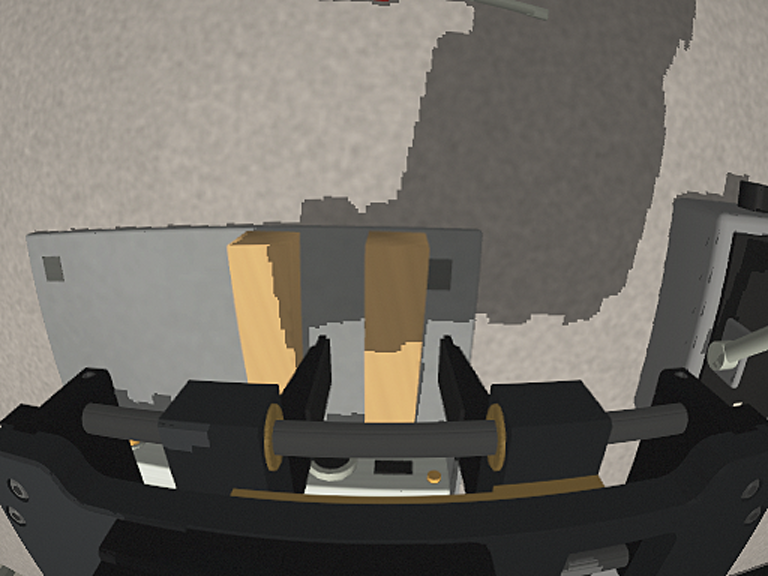

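Emit:
send_rows:
  plan: "-1 3 6 0 46; -1 3 12 0 46; 0 0 14 0 46; 0 0 14 0 46; 0 0 10 0 46; 0 0 4 0 46; 0 0 0 0 46"

```text
t: 37.0
eef_pos: [530.1, 126.6, 9.0]
tcp_rot: [-3.116, 0.054, -3.061]
ft_force: [-2.0, 0.3, 17.1]
opening: 0.485
```

Run:
```python
from h import *
to(532,128.7,13);print(tool()[1].round(4)[:,2])
p=shot("wrist","w26",(0,0,512,384),1.5)
```

```text
t 37.0 tcp [530.1 126.6   9. ] toolx yaw -175.36 open 46.1 F [-2.   0.3 17.1] | shift [-2.3  1.9 -3.9]
[ 0.0562 -0.0212 -0.9982]
```

View pics/w26.png

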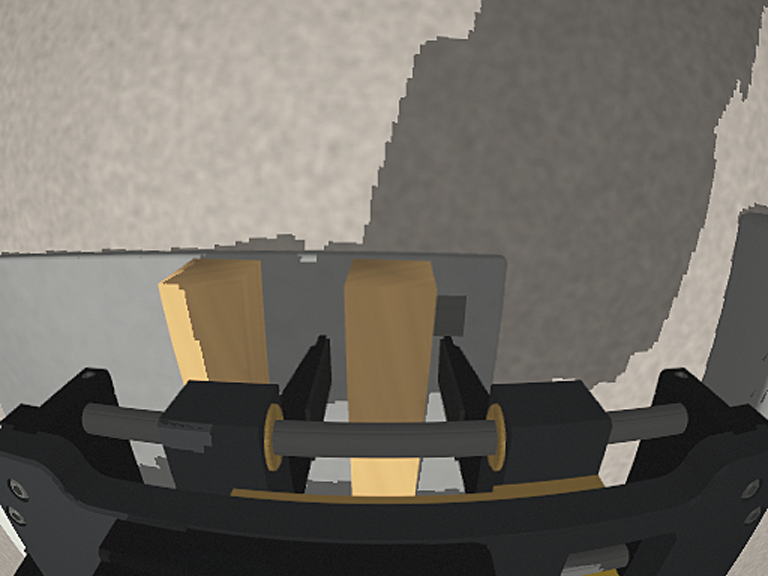

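Emit:
send_rows:
  plan: "0 1 -4 0 46; 0 0 -1 0 40; 0 0 0 0 0; 0 0 0 0 0; 0 0 0 0 0; 0 0 0 0 0; 6 0 -0.3 0 0; 6 0 -0.3 0 0"

```text
t: 37.85
eef_pos: [518.3, 126.6, 14.6]
tcp_rot: [-3.116, 0.057, -3.062]
ft_force: [1.2, 0.3, 1.0]
opening: 0.314
```

Run:
```python
from h import *
to(532,128.7,13);print(tool()[1].round(4)[:,2])
```

```text
t 37.9 tcp [518.3 126.6  14.6] toolx yaw -175.42 open 29.8 F [1.2 0.3 1. ] | shift [-13.7   1.    2.4]
[ 0.0589 -0.0208 -0.998 ]
```

Emit:
send_rows:
  plan: "8 0 -0.5 0 0; 9 0 -0.5 0 0; 9 0 -0.5 0 0; 9 0 -0.5 0 0; 9 0 -0.5 0 0; 7 0 -0.4 0 0; 3 0 0 0 0; 0 0 0 0 0"

```text
t: 38.65
eef_pos: [457.1, 121.8, 14.5]
tcp_rot: [-3.116, 0.055, -3.061]
ft_force: [-0.3, -0.9, 0.6]
opening: 0.314
```

Run:
```python
from h import *
to(532,128.7,13);print(tool()[1].round(4)[:,2])
p=shot("top","t27",(170,80,420,260),3)
```

```text
t 38.6 tcp [457.1 121.8  14.5] toolx yaw -175.37 open 29.8 F [-0.3 -0.9  0.6] | shift [-75.    1.    5.6]
[ 0.0567 -0.0212 -0.9982]
```

View pics/t27.png

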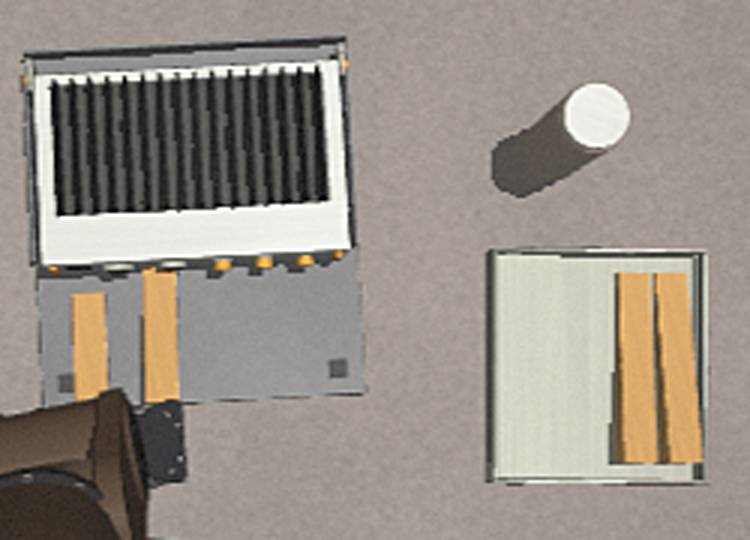

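Emit:
send_rows:
  plan: "0 0 -10 0.02 0; 0 0 -18 0.02 0; 0 0 -18 0.02 0; -1 -10 -14 0.017 0; -2 -20 -6 0 0; -2 -32 0 0 0; -2 -38 0 0 0; -2 -38 0 0 0"

```text
t: 39.5
eef_pos: [463.7, -15.3, 90.8]
tcp_rot: [-3.121, 0.059, -3.141]
ft_force: [0.8, 0.1, -1.4]
opening: 0.319
```

Emit:
send_rows:
  plan: "-1 -38 0 0 0; -1 -38 0 0 0; -1 -38 0 0 0; -1 -38 0 0 0; -1 -32 0 0 0; -1 -25 0 0 0; -1 -18 0 0 0; -1 -10 0 0 0"

```text
t: 40.3
eef_pos: [471.0, -266.5, 102.2]
tcp_rot: [-3.12, 0.065, 3.13]
ft_force: [0.7, 0.4, 0.1]
opening: 0.317
```

Run:
```python
from h import *
to(482,-338,80);print(tool()[1].round(4)[:,2])
```

```text
t 40.3 tcp [ 471.  -266.5  102.2] toolx yaw 179.36 open 30.1 F [0.7 0.4 0.1] | shift [-10.4 -70.8  24.4]
[ 0.0642 -0.0221 -0.9977]
```

Emit:
send_rows:
  plan: "-1 -14 0 0 0; -1 -18 0 0 0; -1 -16 0 0 0; -1 -12 4 0 0; -1 -5 10 0 0; 0 0 14 0 0; 0 0 8 0 0; 0 0 0 0 0"

```text
t: 41.1
eef_pos: [477.9, -336.5, 64.7]
tcp_rot: [-3.122, 0.063, 3.13]
ft_force: [-0.2, 0.3, -0.2]
opening: 0.313
```

Run:
```python
from h import *
to(482,-338,12);print(tool()[1].round(4)[:,2])
p=shot("wrist","w28",(0,0,512,384),1.5)
```

```text
t 41.1 tcp [ 477.9 -336.5   64.7] toolx yaw 179.32 open 29.8 F [-0.2  0.3 -0.2] | shift [-0.8 -0.4 52.8]
[ 0.0631 -0.0204 -0.9978]
```

View pics/w28.png

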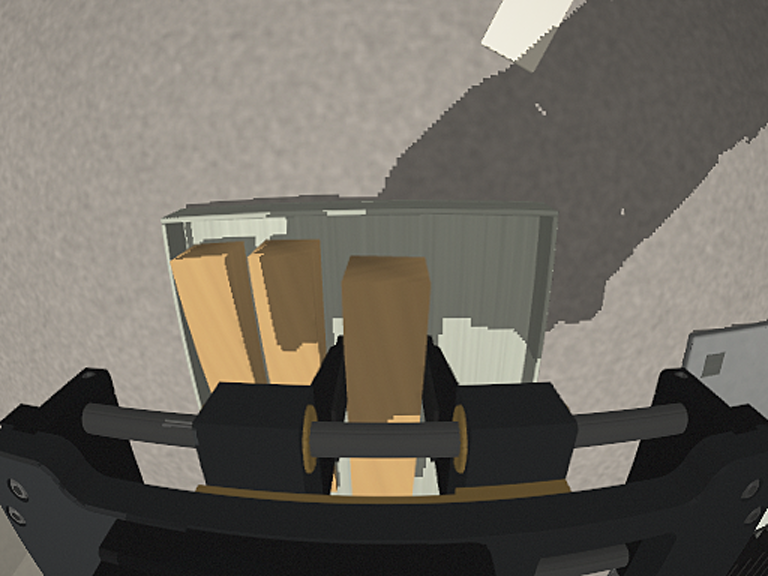

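Emit:
send_rows:
  plan: "0 1 10 0 0; 0 0 14 0 0; 0 0 12 0 0; 0 0 8 0 0; 0 0 3 0 0; 0 0 0 0 0"

```text
t: 41.75
eef_pos: [481.4, -335.3, 13.9]
tcp_rot: [-3.122, 0.063, 3.131]
ft_force: [-0.3, 0.3, 0.4]
opening: 0.314
```

Run:
```python
from h import *
to(482,-338,11);print(tool()[1].round(4)[:,2])
p=shot("wrist","w29",(0,0,512,384),1.5)
```

```text
t 41.8 tcp [ 481.4 -335.3   13.9] toolx yaw 179.41 open 29.8 F [-0.3  0.3  0.4] | shift [-0.5 -2.7  3. ]
[ 0.0629 -0.0202 -0.9978]
```

View pics/w29.png

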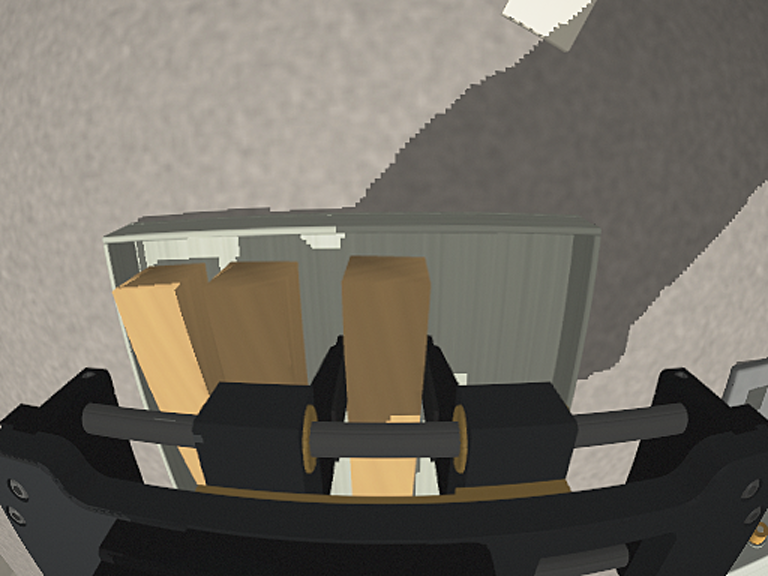

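Room is fine. I'll lower, slide −y about 8 mm to the neighbour, and release.

Emit:
send_rows:
  plan: "0 -3 2 0 0; 0 -3 1 0 0; 0 -2 1 0 0; 0 0 0 0 0; 0 0 0 0 33; 0 0 0 0 35; 0 0 0 0 35"

```text
t: 42.5
eef_pos: [482.2, -345.0, 11.7]
tcp_rot: [-3.12, 0.066, 3.131]
ft_force: [-0.3, 0.1, -0.6]
opening: 0.363
```

Run:
```python
from h import *
to(482,-346,11);print(tool()[1].round(4)[:,2])
```

```text
t 42.5 tcp [ 482.2 -345.    11.7] toolx yaw 179.39 open 34.4 F [-0.3  0.1 -0.6] | shift [ 0.2 -0.9  0.7]
[ 0.0654 -0.0225 -0.9976]
```

Emit:
send_rows:
  plan: "0 0 -6 0 35; 0 0 -14 0 35; 0 0 -20 0 46; 0 0 -16 0 46; 0 15 -8 -0.02 46; 0 30 0 -0.02 46; 0 36 0 -0.02 46; 0 36 0 -0.015 46"

```text
t: 43.3
eef_pos: [474.6, -224.2, 80.5]
tcp_rot: [-3.111, 0.068, -3.076]
ft_force: [0.7, 0.2, -0.3]
opening: 0.481
```

Emit:
send_rows:
  plan: "-8 38 1 0 46; -8 38 1 0 46; -8 38 1 0 46; -8 36 1 0 46; -8 30 1 0 46; -8 24 1 0 46; -8 16 1 0 46; -5 8 1 0 46"

```text
t: 44.1
eef_pos: [515.3, 26.4, 73.7]
tcp_rot: [-3.111, 0.069, -3.062]
ft_force: [-0.3, -0.8, 0.3]
opening: 0.488
```

Run:
```python
from h import *
to(536,60.7,60);print(tool()[1].round(4)[:,2])
p=shot("wrist","w30",(0,0,512,384),1.5)
```

```text
t 44.1 tcp [515.3  26.4  73.7] toolx yaw -175.46 open 46.4 F [-0.3 -0.8  0.3] | shift [-22.3  33.1  14.3]
[ 0.0712 -0.0255 -0.9971]
```

View pics/w30.png

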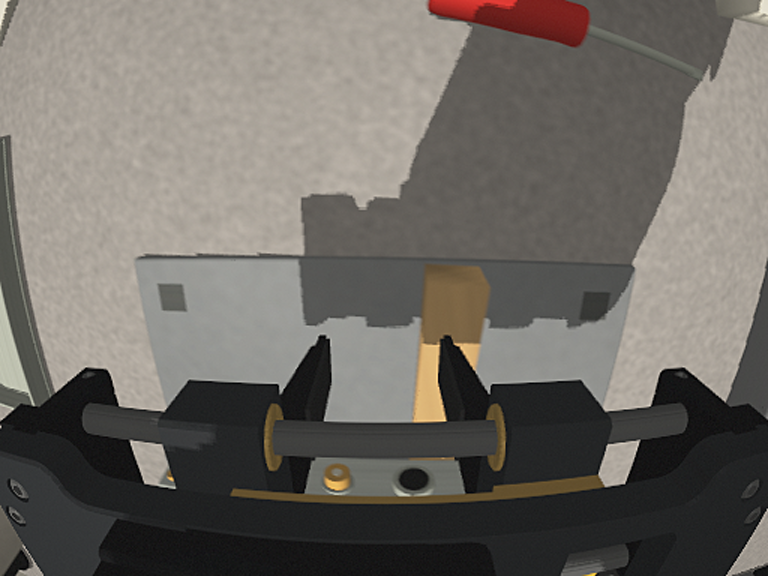

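Emit:
send_rows:
  plan: "-4 7 2 0 46; -6 9 4 0 46; -4 8 4 0 46; -2 5 4 0 46; 0 2 2 0 46; 0 0 0 0 46"

```text
t: 44.75
eef_pos: [530.8, 59.7, 56.4]
tcp_rot: [-3.11, 0.068, -3.063]
ft_force: [0.1, 0.1, 0.7]
opening: 0.484
```

Run:
```python
from h import *
to(536,60.7,13);print(tool()[1].round(4)[:,2])
p=shot("wrist","w31",(0,0,512,384),1.5)
```

```text
t 44.8 tcp [530.8  59.7  56.4] toolx yaw -175.51 open 46.0 F [0.1 0.1 0.7] | shift [-2.3  2.  43.6]
[ 0.0706 -0.0257 -0.9972]
```

View pics/w31.png

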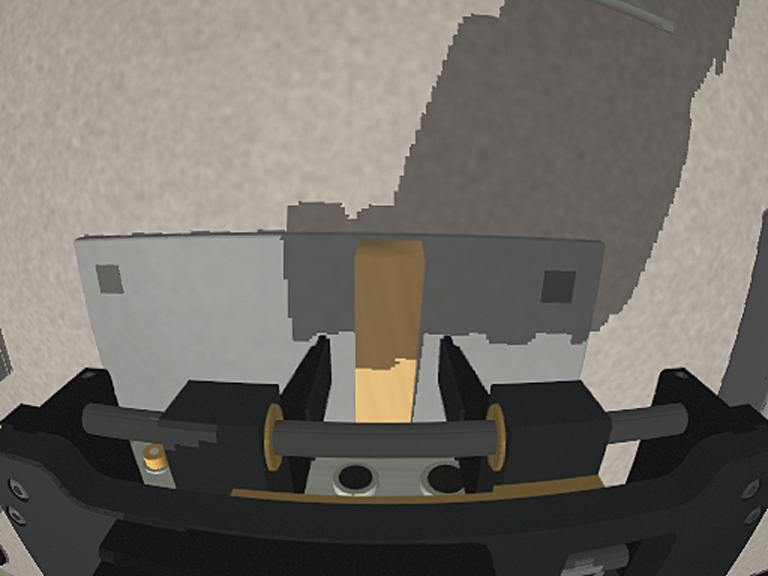

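Emit:
send_rows:
  plan: "-1 1.5 8 0 46; 0 0 12 0 46; 0 0 11 0 46; 0 0 5 0 46; 0 0 1 0 46; 0 0 0 0 46"

```text
t: 45.4
eef_pos: [534.2, 59.3, 15.6]
tcp_rot: [-3.111, 0.067, -3.065]
ft_force: [0.9, 0.3, 0.2]
opening: 0.483
```

Run:
```python
from h import *
to(536,60.7,13);print(tool()[1].round(4)[:,2])
p=shot("wrist","w32",(0,0,512,384),1.5)
```

```text
t 45.4 tcp [534.2  59.3  15.6] toolx yaw -175.6 open 45.9 F [0.9 0.3 0.2] | shift [-1.7  1.4  2.7]
[ 0.0694 -0.0257 -0.9973]
```

View pics/w32.png

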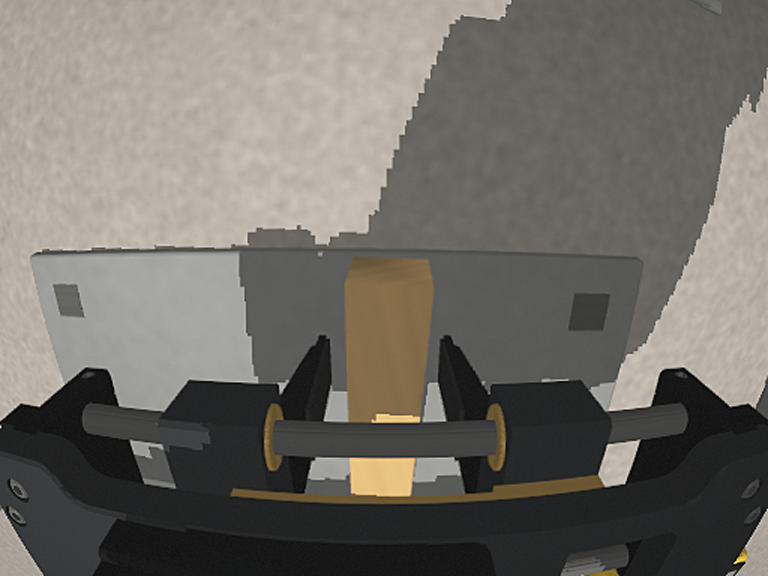

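Emit:
send_rows:
  plan: "0 0 2 0 46; 0 0 0 0 0; 0 0 0 0 0; 0 0 0 0 0; 0 0 0 0 0; 0 0 0 0 0"

```text
t: 46.05
eef_pos: [534.7, 59.3, 14.5]
tcp_rot: [-3.111, 0.069, -3.066]
ft_force: [1.2, -0.5, -1.9]
opening: 0.313
```

Emit:
send_rows:
  plan: "-3 0 0.2 0 0; -3 0 0.2 0 0; -3 0 0.2 0 0; -3 0 0.2 0 0; -3 0 0.2 0 0; -3 0 0.2 0 0; -3 0 0.2 0 0; -3 0 0.2 0 0"

```text
t: 46.85
eef_pos: [535.7, 59.4, 13.8]
tcp_rot: [-3.112, 0.018, -3.07]
ft_force: [-13.1, -2.4, 10.4]
opening: 0.313
```

Run:
```python
from h import *
to(536,60.7,13);print(tool()[1].round(4)[:,2])
p=shot("wrist","w33",(0,0,512,384),1.5)
```

```text
t 46.9 tcp [535.7  59.4  13.8] toolx yaw -175.91 open 29.7 F [-13.1  -2.4  10.4] | shift [-0.3  1.3  0.8]
[ 0.0201 -0.0279 -0.9994]
```

View pics/w33.png

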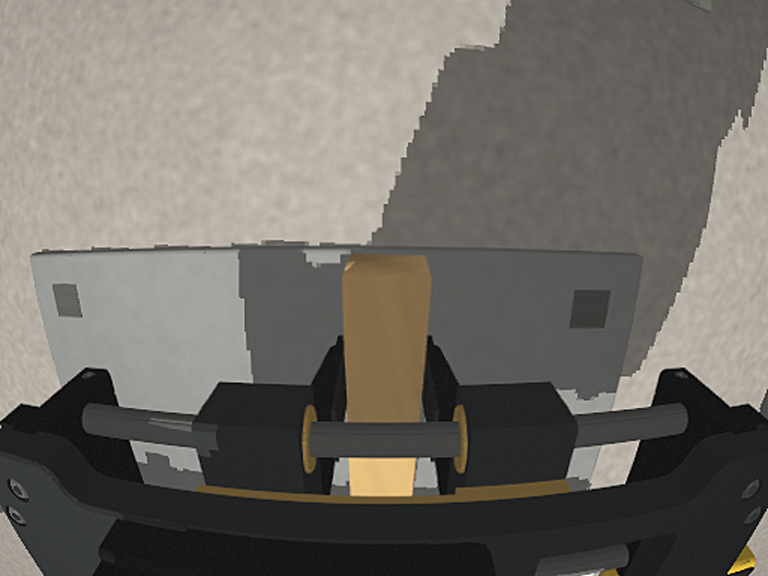

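Emit:
send_rows:
  plan: "-3 0 0 0 0; -3 0 0 0 0; -3 0 0 0 0; -3 0 0 0 0; -3 0 0 0 0; -3 0 0 0 0"

```text
t: 47.5
eef_pos: [537.0, 59.4, 13.4]
tcp_rot: [-3.114, -0.02, -3.074]
ft_force: [-12.5, -2.7, 7.5]
opening: 0.319
```

Emit:
send_rows:
  plan: "4 0 0 0 0; 6 0 0 0 0; 6 0 0 0 0; 6 0 0 0 0; 6 0 0 0 0"

```text
t: 48.0
eef_pos: [523.4, 57.5, 15.5]
tcp_rot: [-3.112, 0.014, -3.073]
ft_force: [11.3, 0.9, -8.8]
opening: 0.312
```

Run:
```python
from h import *
to(536,60.7,13);print(tool()[1].round(4)[:,2])
p=shot("wrist","w34",(0,0,512,384),1.5)
```

```text
t 48.0 tcp [523.4  57.5  15.5] toolx yaw -176.09 open 29.6 F [11.3  0.9 -8.8] | shift [-12.7   2.4   2.6]
[ 0.0159 -0.0283 -0.9995]
```

View pics/w34.png

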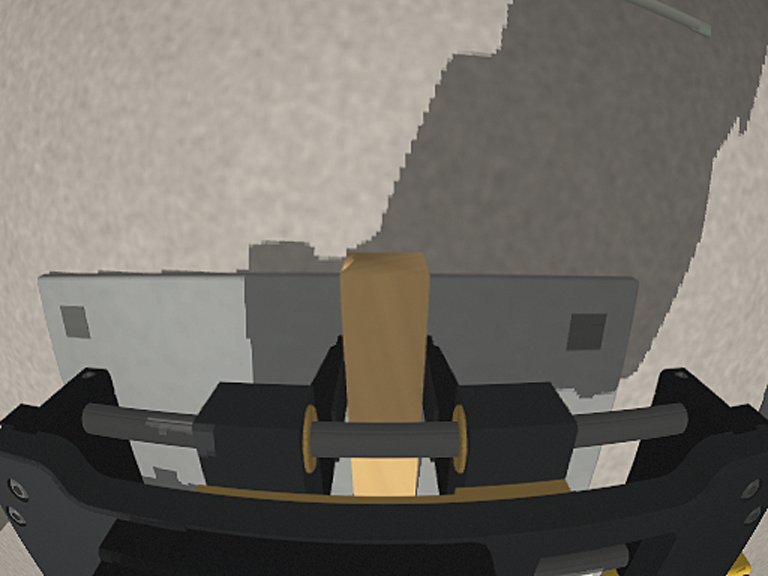

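Emit:
send_rows:
  plan: "6 0 0.4 0 0; 6 0 0.4 0 0; 6 0 0.4 0 0; 6 0 0.3 0 0; 6 0 0.3 0 0"

```text
t: 48.55
eef_pos: [508.5, 55.6, 15.0]
tcp_rot: [-3.111, 0.05, -3.072]
ft_force: [12.8, 1.1, -7.3]
opening: 0.316
```

Run:
```python
from h import *
to(536,60.7,13);print(tool()[1].round(4)[:,2])
```

```text
t 48.5 tcp [508.5  55.6  15. ] toolx yaw -175.99 open 30.0 F [12.8  1.1 -7.3] | shift [-27.6   3.2   3.3]
[ 0.0521 -0.0272 -0.9983]
```

Emit:
send_rows:
  plan: "6 0 0.2 0 0; 6 0 0.2 0 0; 6 0 0.2 0 0; 6 0 0.1 0 0; 6 0 0 0 0"

```text
t: 49.05
eef_pos: [496.7, 53.8, 15.8]
tcp_rot: [-3.109, 0.092, -3.069]
ft_force: [13.7, 1.1, -5.1]
opening: 0.311
```

Run:
```python
from h import *
to(536,60.7,13);print(tool()[1].round(4)[:,2])
```

```text
t 49.0 tcp [496.7  53.8  15.8] toolx yaw -175.86 open 29.6 F [13.7  1.1 -5.1] | shift [-39.2   4.3   6.4]
[ 0.0944 -0.026  -0.9952]
```

Emit:
send_rows:
  plan: "-3 0 0.2 0 0; -3 0 0.2 0 0; -3 0 0.2 0 0; -3 0 0.2 0 0; -3 0 0.2 0 0; -3 0 0.2 0 0; -3 0 0.2 0 0; -3 0 0.2 0 0"

```text
t: 49.85
eef_pos: [497.5, 54.1, 14.0]
tcp_rot: [-3.11, 0.042, -3.07]
ft_force: [-10.9, -3.2, 10.1]
opening: 0.317
```

Run:
```python
from h import *
to(536,60.7,13);print(tool()[1].round(4)[:,2])
p=shot("wrist","w35",(0,0,512,384),1.5)
```

```text
t 49.9 tcp [497.5  54.1  14. ] toolx yaw -175.88 open 30.1 F [-10.9  -3.2  10.1] | shift [-38.8   3.9   2.5]
[ 0.0438 -0.0285 -0.9986]
```

View pics/w35.png

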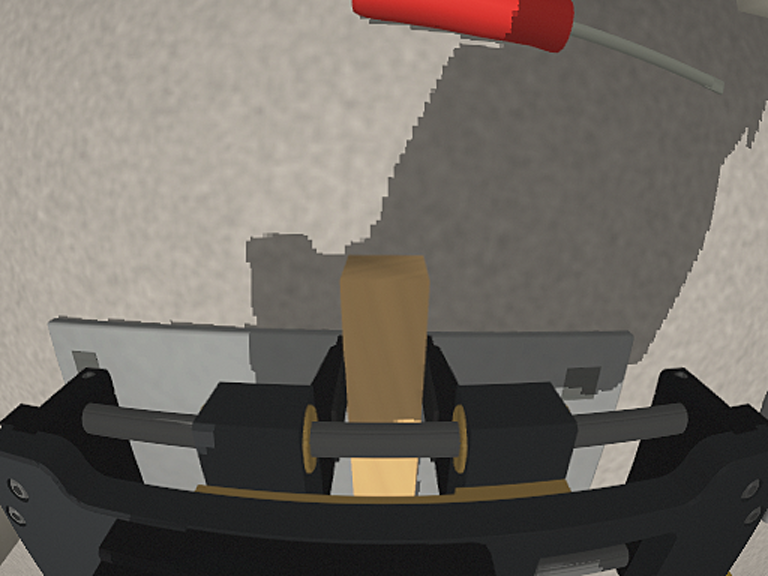

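Emit:
send_rows:
  plan: "-3 0 0 0 0; -3 0 0 0 0; -3 0 0 0 0; -3 0 0 0 0; -3 0 0 0 0; -3 0 0 0 0"

```text
t: 50.5
eef_pos: [498.5, 54.2, 13.6]
tcp_rot: [-3.111, 0.004, -3.07]
ft_force: [-11.3, -3.9, 7.4]
opening: 0.313
```

Emit:
send_rows:
  plan: "4 0 0 0 0; 5 0 0.3 0 0; 5 0 0.3 0 0; 5 0 0.3 0 0; 5 0 0.2 0 0"

```text
t: 51.0
eef_pos: [476.9, 52.3, 13.6]
tcp_rot: [-3.11, 0.013, -3.069]
ft_force: [1.9, -0.2, 3.2]
opening: 0.317
```

Run:
```python
from h import *
to(536,60.7,13);print(tool()[1].round(4)[:,2])
```

```text
t 51.0 tcp [476.9  52.3  13.6] toolx yaw -175.85 open 30.1 F [ 1.9 -0.2  3.2] | shift [-59.5   4.1   1.2]
[ 0.0149 -0.0305 -0.9994]
```

Emit:
send_rows:
  plan: "6 0 -0.1 0 0; 6 0 -0.1 0 0; 3 0 0 0 0; 0 0 -10 0.02 0; 0 0 -18 0.02 0; 0 0 -18 0.02 0; -1 -10 -14 0.012 0; -1 -10 -6 0 0"

```text
t: 51.8
eef_pos: [457.8, 33.5, 83.0]
tcp_rot: [-3.111, 0.006, 3.137]
ft_force: [-0.2, 0.3, -0.4]
opening: 0.313
```

Run:
```python
from h import *
to(484,-296,90);print(tool()[1].round(4)[:,2])
p=shot("top","t36",(170,80,420,260),3)
p=shot("scene","s36",(160,180,345,330),4)
```

```text
t 51.8 tcp [457.8  33.5  83. ] toolx yaw 179.73 open 29.8 F [-0.2  0.3 -0.4] | shift [ -27.8 -329.5    3.1]
[ 0.0058 -0.0303 -0.9995]
```

View pics/t36.png

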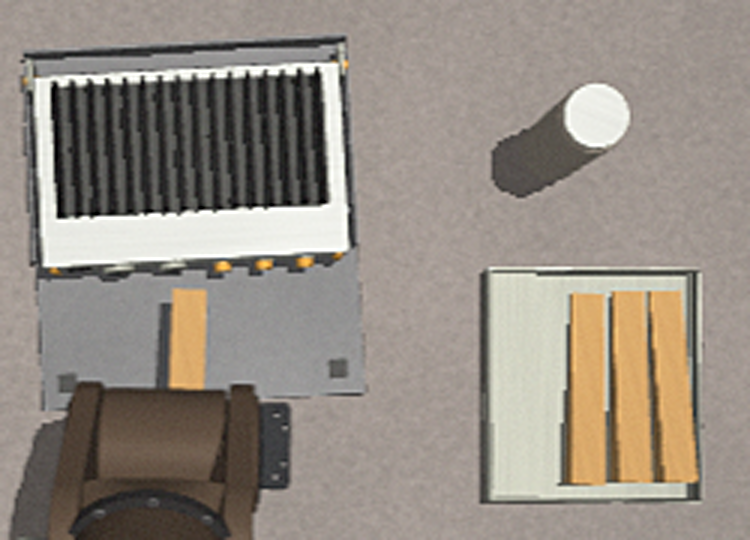

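View pics/s36.png

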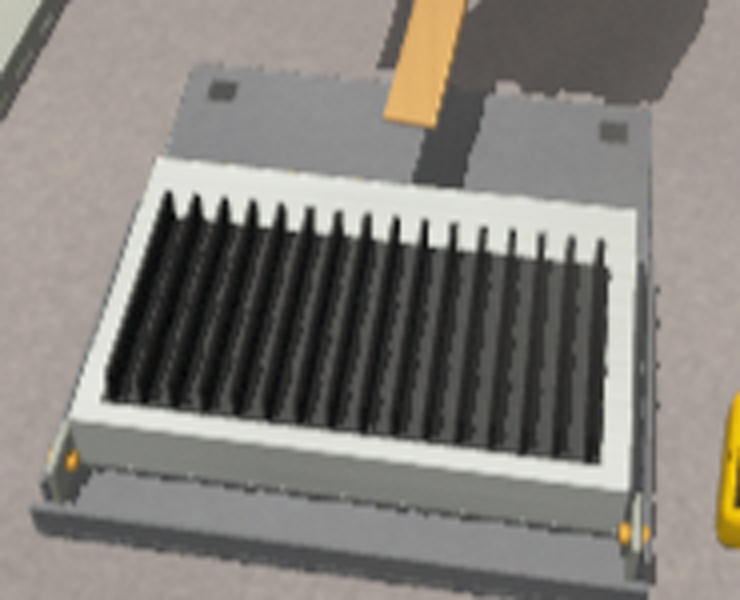

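Run:
```python
from h import *
p=eyes.read_camera("top")
for u,v in [(482,270),(701,271),(483,502),(700,500)]: print("corner",px2z(p,170+u/3,80+v/3,25).round(1))
print("w3 nose",px2z(p,170+571/3,80+293/3,8).round(1),"butt",px2z(p,170+566/3,80+484/3,35).round(1))
```

```text
corner [ 617.8 -241.9   25. ]
corner [ 619.8 -448.6   25. ]
corner [ 400.7 -244.    25. ]
corner [ 405.  -447.3   25. ]
w3 nose [ 598.7 -330.3    8. ] butt [ 418.9 -319.    35. ]
```

Emit:
send_rows:
  plan: "0 -25 0 0 0; 0 -36 0 0 0; 0 -38 0 0 0; 0 -38 0 0 0; -1 -36 0 0 0; -1 -30 0 0 0; -1 -22 0 0 0; -1 -14 0 0 0"

```text
t: 52.75
eef_pos: [457.6, -211.1, 82.5]
tcp_rot: [-3.116, -0.005, 3.139]
ft_force: [-0.1, -0.1, -1.5]
opening: 0.314
```

Run:
```python
from h import *
to(465,-282,60);print(tool()[1].round(4)[:,2])
```

```text
t 52.8 tcp [ 457.6 -211.1   82.5] toolx yaw 179.85 open 29.8 F [-0.1 -0.1 -1.5] | shift [ -7.7 -70.3  24.2]
[-0.0055 -0.0256 -0.9997]
```

Emit:
send_rows:
  plan: "-1 -12 0 0 0; -1 -18 0 0 0; -2 -16 0 0 0; -1 -12 0 0 0; -1 -6 4 0 0; 0 -2 8 0 0; 0 0 6 0 0; 0 0 0 0 0"

```text
t: 53.55
eef_pos: [463.0, -279.2, 62.1]
tcp_rot: [-3.119, -0.01, 3.139]
ft_force: [-0.3, -1.1, 0.0]
opening: 0.315
```

Run:
```python
from h import *
to(465,-282,12);print(tool()[1].round(4)[:,2])
p=shot("wrist","w37",(0,0,512,384),1.5)
```

```text
t 53.5 tcp [ 463.  -279.2   62.1] toolx yaw 179.87 open 29.9 F [-0.3 -1.1  0. ] | shift [-2.5 -1.7 50.1]
[-0.0096 -0.0223 -0.9997]
```

View pics/w37.png

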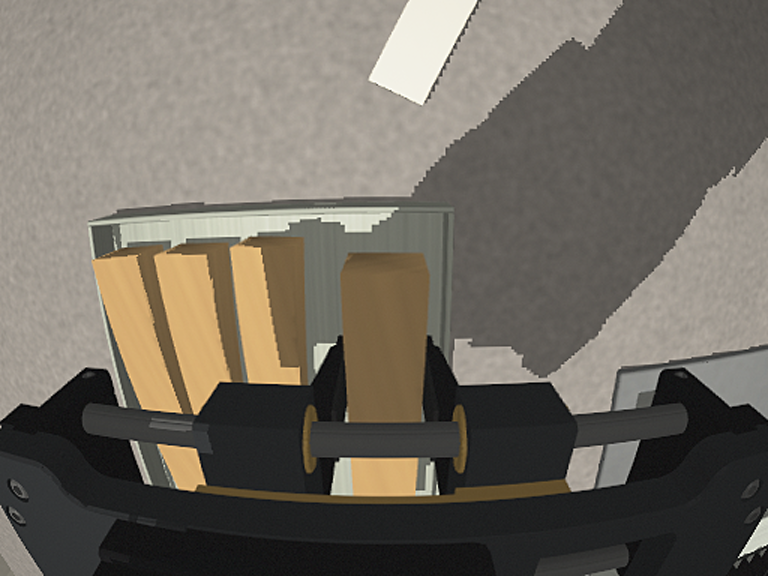

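Run:
```python
from h import *
p=eyes.read_camera("wrist")
for u,v,z in [(304,238,35),(304,238,3),(303,375,20),(303,375,3),(444,212,25),(453,212,25),(453,335,25),(92,222,25)]: print(u,v,z,fish(p,u/1.5,v/1.5,z).round(1))
```

```text
304 238 35 [ 416.2 -316.1   35. ]
304 238 3 [ 421.9 -322.8    3. ]
303 375 20 [ 494.4 -324.3   20. ]
303 375 3 [ 503.5 -328.2    3. ]
444 212 25 [ 405.5 -251.4   25. ]
453 212 25 [ 405.4 -247.1   25. ]
453 335 25 [ 467.8 -244.6   25. ]
92 222 25 [ 405.1 -443.    25. ]
```

Emit:
send_rows:
  plan: "-1 -3 8 0 0; -1 -1 14 0 0; 0 0 12 0 0; 0 0 8 0 0; 0 0 3 0 0; 0 0 0 0 0"

```text
t: 54.25
eef_pos: [465.0, -284.0, 13.4]
tcp_rot: [-3.119, -0.009, 3.14]
ft_force: [-0.0, 0.0, -0.6]
opening: 0.309
```

Run:
```python
from h import *
to(465,-285,11);print(tool()[1].round(4)[:,2])
p=shot("wrist","w38",(0,0,512,384),1.5)
```

```text
t 54.2 tcp [ 465.  -284.    13.4] toolx yaw 179.93 open 29.4 F [-0.   0.  -0.6] | shift [-0.1 -1.   2.4]
[-0.0095 -0.0223 -0.9997]
```

View pics/w38.png

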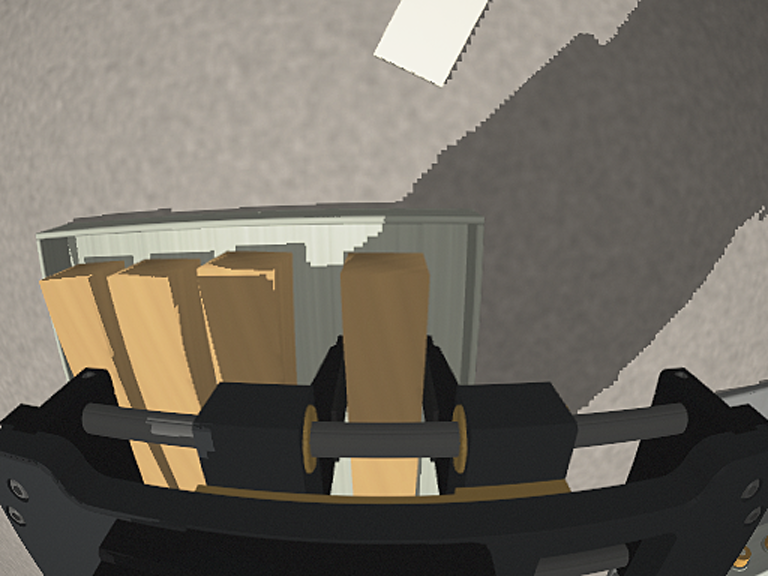

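Emit:
send_rows:
  plan: "0 0 2 0 0; 0 0 2 0 0; 0 0 0 0 0; 0 0 0 0 33; 0 0 0 0 36; 0 0 0 0 36; 0 0 -6 0 36; 0 0 -12 0 36"

```text
t: 55.1
eef_pos: [465.3, -283.8, 28.8]
tcp_rot: [-3.119, -0.009, 3.141]
ft_force: [-0.3, -0.5, 0.0]
opening: 0.375
```

Emit:
send_rows:
  plan: "0 0 -18 0 30; 0 0 -25 0 10; 0 0 -35 0 0; 0 0 -35 0 0; 0 0 -30 0 0; 0 10 -20 0 0; 0 20 0 0 0; 0 0 0 0 0"

```text
t: 55.9
eef_pos: [466.5, -248.8, 207.4]
tcp_rot: [-3.115, -0.002, 3.14]
ft_force: [-0.9, -0.4, -0.3]
opening: 0.005
```

Run:
```python
from h import *
to(440,230,160);print(tool()[1].round(4)[:,2])
p=shot("top","t39",(70,80,420,260),2.2)
q=shot("scene","s39",(340,150,450,270),5)
q=shot("scene","s39b",(160,180,345,330),4)
for n,z in [("isolator_box",52),("isolator_grip",123)]:
    for r in regions_of(n,p)[:2]: print(n,round(r["confidence"],2),r["bbox"],rect(p,r["pixels"],z))
```

```text
t 55.9 tcp [ 466.5 -248.8  207.4] toolx yaw 179.91 open 0.4 F [-0.9 -0.4 -0.3] | shift [ 27.1 479.8  34.6]
[-0.0022 -0.0268 -0.9996]
isolator_box 0.92 [90.7, 169.7, 52.7, 67.5] ((512.8021850585938, 343.04229736328125), (136.49310302734375, 176.90196228027344), 86.01827239990234)
isolator_grip 0.6 [91.1, 200.0, 45.3, 28.1] ((487.19256591796875, 339.3948669433594), (60.87171936035156, 109.25647735595703), 6.328356742858887)
```

View pics/t39.png

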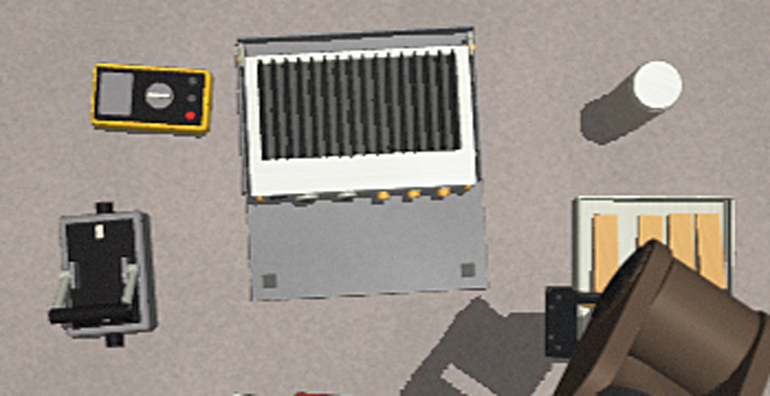

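View pics/s39.png

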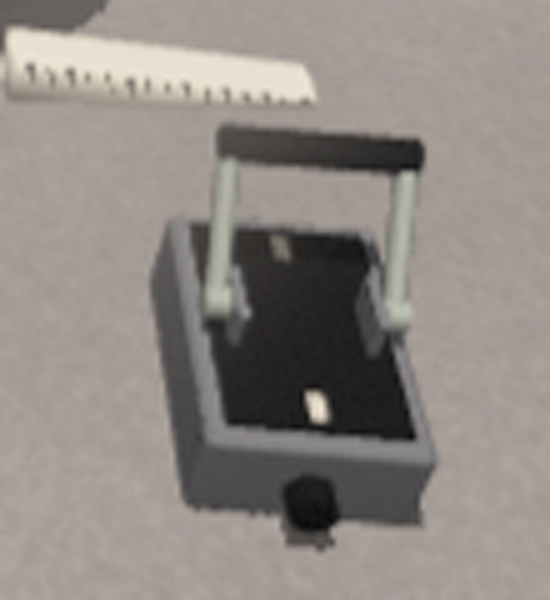

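View pics/s39b.png

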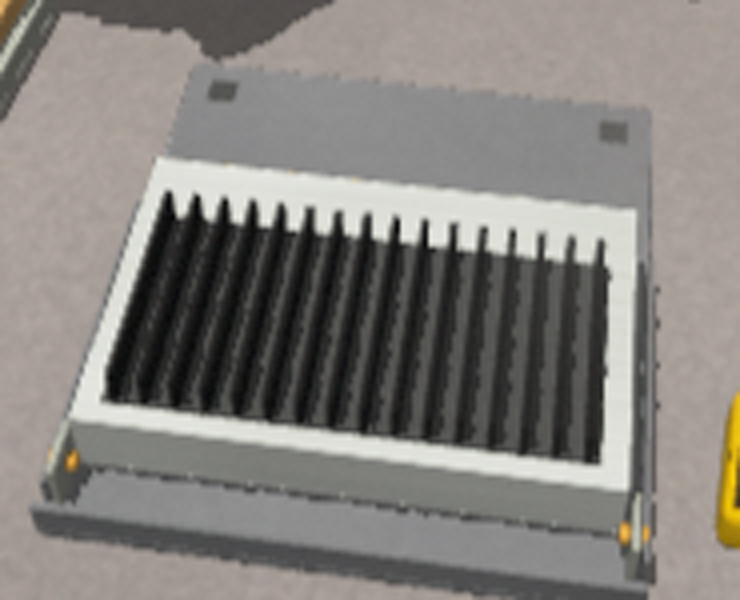

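Run:
```python
from h import *
p=eyes.read_camera("top"); q=eyes.read_camera("scene")
for u,v in [(50,316),(148,308),(99,313)]: print("bar",px2z(p,70+u/2.2,80+v/2.2,123).round(1))
for u,v,z in [(60,215,52),(146,210,52),(157,331,52),(75,338,52)]: print("box",px2z(p,70+u/2.2,80+v/2.2,z).round(1))
for u,v in [(220,145),(422,155)]: print("sc bar",px2z(q,340+u/5,150+v/5,123).round(1))
# radio front top edge: predicted px if down (z=59) vs up
for z in (59,65,71): print(z,[((w2px(q,[x,y,z])-[160,180])*4).round(0) for x,y in [(615.5,166),(634.5,-113)]])
```

```text
bar [460.6 389.7 123. ]
bar [471.4 275.7 123. ]
bar [464.8 332.7 123. ]
box [584.6 403.9  52. ]
box [592.3 297.3  52. ]
box [442.1 280.2  52. ]
box [432.1 381.2  52. ]
sc bar [473.5 302.6 123. ]
sc bar [460.5 395.5 123. ]
59 [array([630., 211.]), array([148., 157.])]
65 [array([632., 204.]), array([147., 150.])]
71 [array([633., 197.]), array([146., 143.])]
```

Emit:
send_rows:
  plan: "0 20 0 -0.03 0; 0 35 0 -0.03 0; 0 42 0 -0.03 0; 0 42 0 -0.03 0; 0 42 0 0 0; 0 42 0 0 0; 0 42 0 0 0; 0 42 0 0 0"

```text
t: 57.05
eef_pos: [439.6, 58.3, 194.3]
tcp_rot: [-3.118, -0.012, -3.031]
ft_force: [1.3, 1.0, -0.2]
opening: 0.006
```

Run:
```python
from h import *
to(428,341,190);print(tool()[1].round(4)[:,2])
```

```text
t 57.0 tcp [439.6  58.3 194.3] toolx yaw -173.67 open 0.6 F [ 1.3  1.  -0.2] | shift [-19.6 282.3  -2.6]
[-0.0089 -0.0248 -0.9997]
```

Emit:
send_rows:
  plan: "-2 42 0 0 0; -2 42 0 -0.02 0; -2 42 0 0 0; -2 42 0 0 0; -2 36 0 0 0; -2 28 0 0 0; -2 16 0 0 0; 0 0 0 0 0"

```text
t: 57.85
eef_pos: [420.9, 319.3, 185.1]
tcp_rot: [-3.117, -0.016, -3.008]
ft_force: [-0.3, -0.9, -0.7]
opening: 0.004
```

Run:
```python
from h import *
to(428,341,100);print(tool()[1].round(4)[:,2])
shot("wrist","w40",None,1.5)
```

```text
t 57.9 tcp [420.9 319.3 185.1] toolx yaw -172.33 open 0.3 F [-0.3 -0.9 -0.7] | shift [-11.3  22.6  84.4]
[-0.0129 -0.0265 -0.9996]
```

View pics/w40.png

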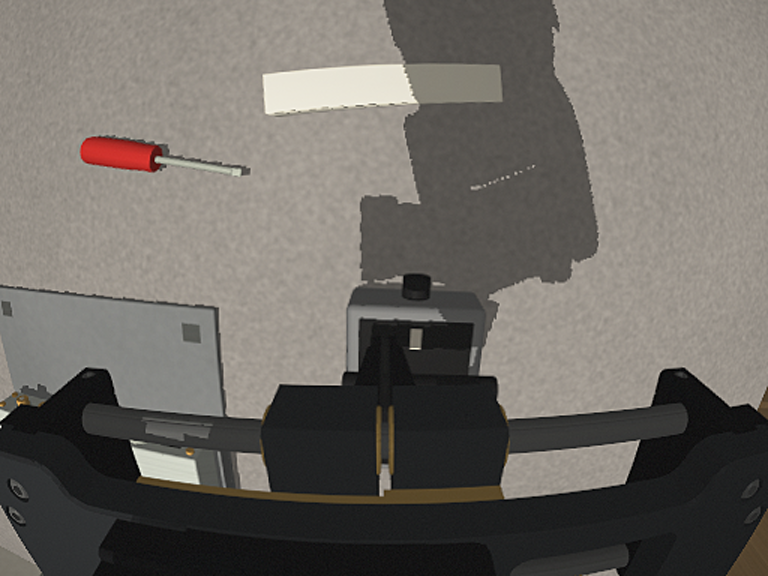

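Run:
```python
from h import *
p=eyes.read_camera("wrist")
for u,v in [(343,379),(497,382)]: print(fish(p,u/1.5,v/1.5,123).round(1))
```

```text
[467.2 298.7 123. ]
[456.8 390.6 123. ]
```

Emit:
send_rows:
  plan: "-1 8 0 0 0; -1 8 6 0 0; 0 5 14 0 0; 0 0 18 0 0; 0 0 20 0 0; 0 0 16 0 0; 0 0 8 0 0; 0 0 0 0 0"

```text
t: 58.75
eef_pos: [420.9, 335.1, 98.7]
tcp_rot: [-3.117, -0.016, -3.016]
ft_force: [0.1, 0.1, 0.3]
opening: 0.001
```

Run:
```python
from h import *
to(425,340,100);print(tool()[1].round(4)[:,2])
shot("wrist","w41",None,1.5)
```

```text
t 58.8 tcp [420.9 335.1  98.7] toolx yaw -172.81 open 0.1 F [0.1 0.1 0.3] | shift [-4.7  4.3 -1.5]
[-0.0126 -0.0264 -0.9996]
```

View pics/w41.png

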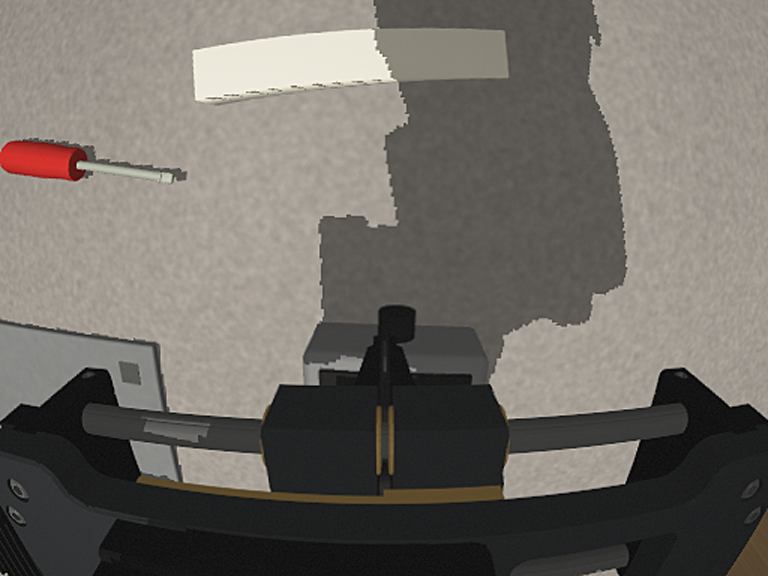

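Good position. Now I'll push forward (tool −x), gently.

Emit:
send_rows:
  plan: "-5 2 0 0 0; -7 2 0 0 0; -8 0 0 0 0; -8 0 0 0 0; -8 0 0 0 0; -8 0 0 0 0; -8 0 0 0 0"

```text
t: 59.5
eef_pos: [476.2, 347.2, 101.9]
tcp_rot: [-3.119, -0.013, -3.016]
ft_force: [-0.3, -0.4, 1.2]
opening: 0.003
```

Run:
```python
from h import *
to(544,356,100);print(tool()[1].round(4)[:,2])
shot("scene","s41",(340,130,470,270),4)
```

```text
t 59.5 tcp [476.2 347.2 101.9] toolx yaw -172.81 open 0.3 F [-0.3 -0.4  1.2] | shift [-68.4   0.3   1. ]
[-0.0104 -0.0243 -0.9997]
```

View pics/s41.png

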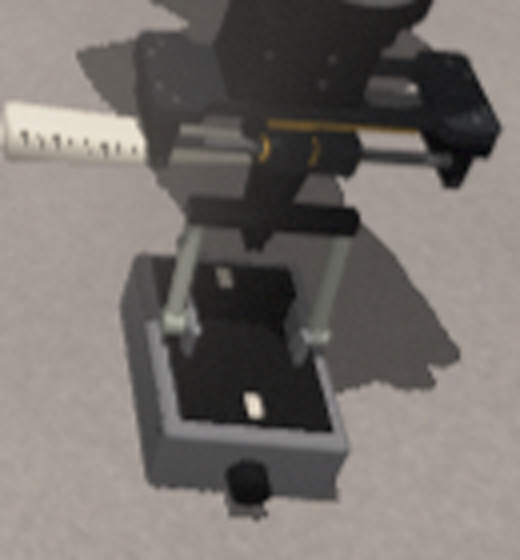

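The bar is being pushed at its middle and the handle is moving. I'll continue.

Emit:
send_rows:
  plan: "-8 0 0 0 0; -8 0 0 0 0; -8 0 0 0 0; -8 0 0 0 0; -8 0 0 0 0; -6 0 0 0 0; -6 0 0 0 0; -4 0 0 0 0"

```text
t: 60.35
eef_pos: [538.7, 354.8, 100.6]
tcp_rot: [-3.119, -0.012, -3.017]
ft_force: [0.2, 0.3, 0.6]
opening: 0.0
```

Run:
```python
from h import *
to(544,356,100);print(tool()[1].round(4)[:,2])
shot("scene","s42",(340,130,470,270),4)
```

```text
t 60.4 tcp [538.7 354.8 100.6] toolx yaw -172.85 open 0.0 F [0.2 0.3 0.6] | shift [-5.4  0.6  0.6]
[-0.0087 -0.0237 -0.9997]
```

View pics/s42.png

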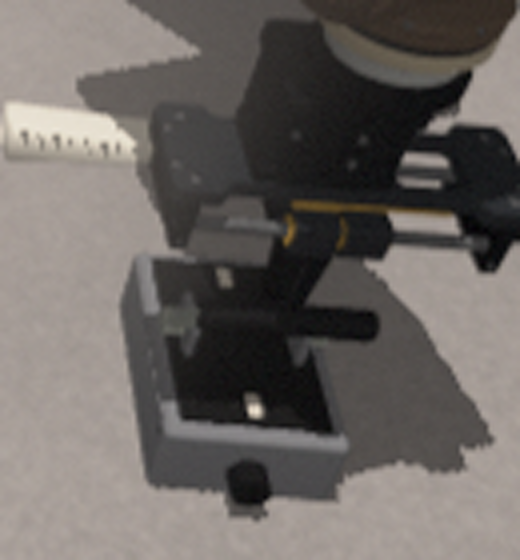

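Emit:
send_rows:
  plan: "-3 0 0 0 0; -3 0 0 0 0; 0 0 0 0 0"

```text
t: 60.7
eef_pos: [540.3, 355.0, 100.4]
tcp_rot: [-3.117, -0.023, -3.017]
ft_force: [-0.3, -0.9, -0.8]
opening: 0.005
```

Emit:
send_rows:
  plan: "5 0 0 0 0; 10 0 0 0 0; 15 0 -10 0 0; 15 0 -20 0 0; 15 -10 -25 0 0; 10 -30 -25 0 0; 0 -40 -10 0 0; 0 -40 0 0 0"

```text
t: 61.5
eef_pos: [478.2, 229.2, 200.8]
tcp_rot: [-3.117, -0.021, -3.009]
ft_force: [0.0, -0.7, -0.1]
opening: 0.008
```

Emit:
send_rows:
  plan: "0 -40 0 0 0; 0 -40 0 0 0; 0 -40 0 0 0; 0 -20 0 0 0; 0 0 0 0 0"

```text
t: 62.0
eef_pos: [492.2, 83.0, 209.4]
tcp_rot: [-3.117, -0.014, -3.011]
ft_force: [-0.1, 0.1, 0.4]
opening: 0.005
```

Run:
```python
from h import *
to(544,356,100)
q=shot("scene","s43",None,1.5)
shot("scene","s43b",(340,130,470,270),4)
p=shot("top","t43",None,1.5)
```

```text
t 62.0 tcp [492.2  83.  209.4] toolx yaw -172.52 open 0.5 F [-0.1  0.1  0.4] | shift [-88.4 266.6 101.5]
```

View pics/s43.png

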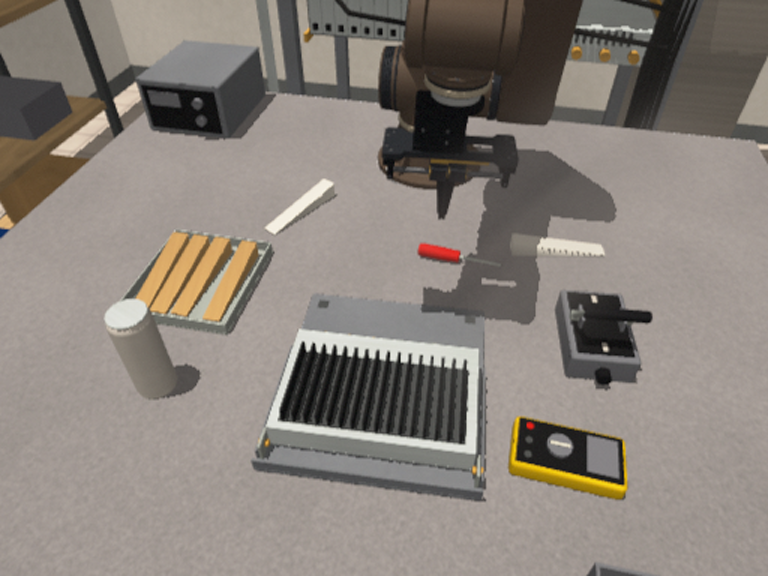

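View pics/s43b.png

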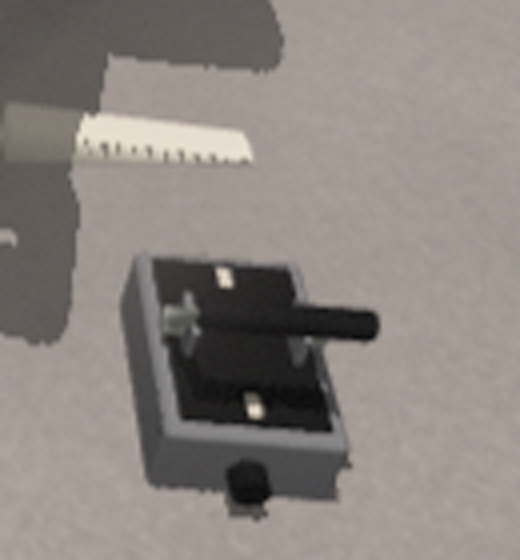

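View pics/t43.png

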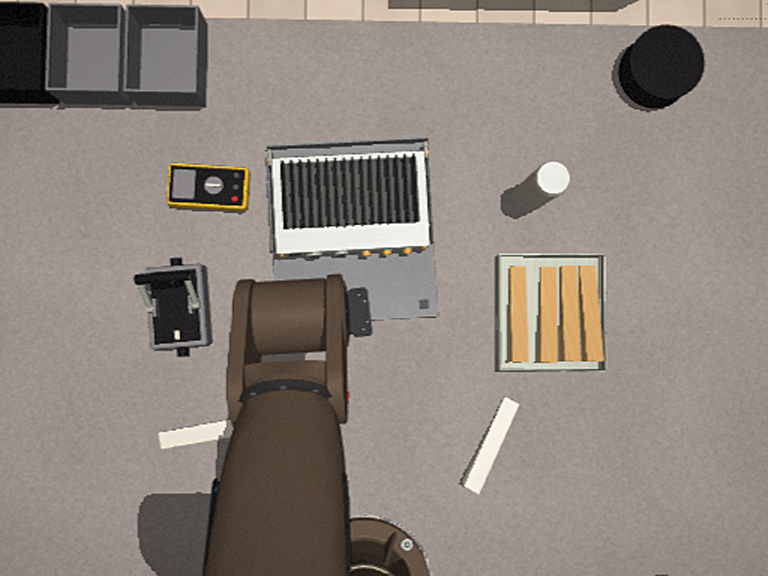

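Run:
```python
from h import *
p=eyes.read_camera("top"); q=eyes.read_camera("scene")
for u,v in [(135,279),(200,266)]: print("top bar",px2z(p,u/1.5,v/1.5,123).round(1))
for u,v in [(195,322),(378,325)]: print("scene bar",px2z(q,340+u/4,130+v/4,123).round(1))
for n,z in [("meter",34),("cleaner",160),("screwdriver",15),("tray",25)]:
    for r in regions_of(n,p)[:1]: print(n,round(r["confidence"],2),r["bbox"])
cv2.imwrite("pics/t44.png",cv2.resize(p["image"][160:255,320:415],None,fx=6,fy=6,interpolation=2)[:,:,::-1])
cv2.imwrite("pics/s44.png",cv2.resize(q["image"][140:270,70:190],None,fx=5,fy=5,interpolation=2)[:,:,::-1])
```

```text
top bar [557.4 399.4 123. ]
top bar [581.4 288.5 123. ]
scene bar [576.  308.8 123. ]
scene bar [557.4 405.6 123. ]
meter 0.94 [112.3, 104.9, 54.3, 35.7]
cleaner 0.65 [346.3, 108.8, 36.7, 30.2]
tray 0.82 [330.7, 167.2, 71.6, 81.7]
```

View pics/s44.png

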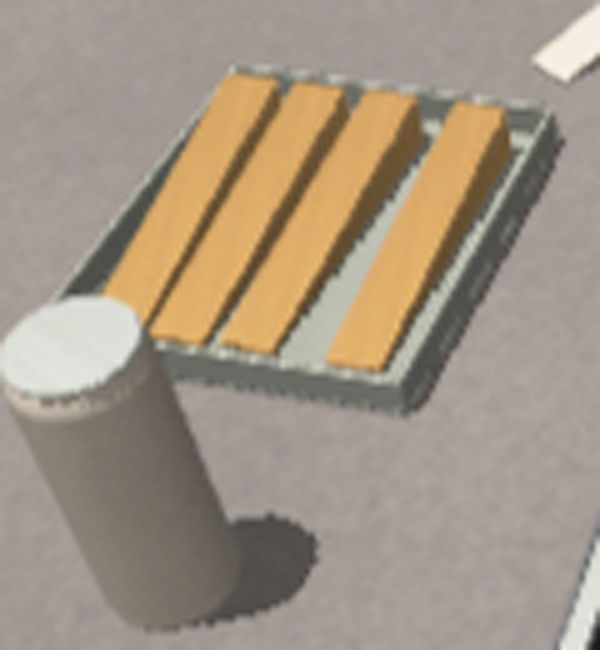

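View pics/t44.png

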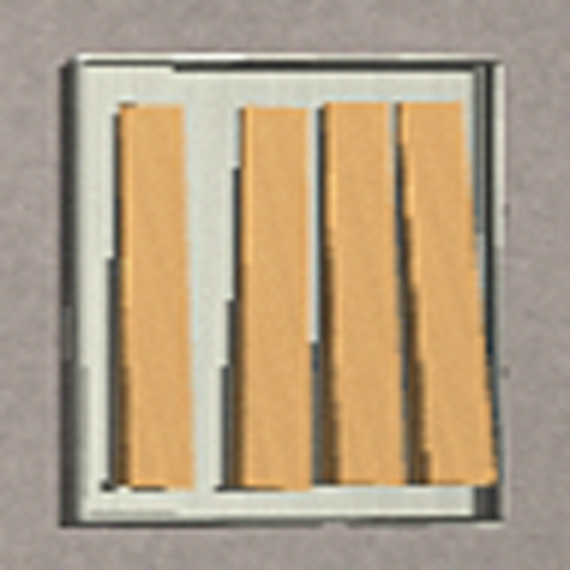

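```bash
python3 -c "
from cell import job_done; print(job_done())"
```

```text
the job is handed in; nothing more can be done
None
```

The job is handed in at about 62 s: the radio unit stands on its feet, the isolator is on, and all four beech wedges are in the tool tray.

I pulled each wedge back about 40 mm. Then I took three out while the last one held the unit, and eased that one out in small steps. The unit came down at about 13 N of pull. Only after that did I push the isolator handle over to its end stop.

**Last checks**
- **Radio unit:** its front edge in the scene picture fits the fully-down height of 59 mm for the top edge, and nothing is left under it.
- **Isolator:** the two cameras put the crossbar at about x = 567 mm; I expected 563 mm for on.
- **Wedges:** all four lie flat inside the tray.
- **Meter, spray can, look-alikes:** they look undisturbed in the pictures, and I left both white look-alikes alone.
- **Screwdriver:** it looks untouched in the scene picture. In the last top picture the arm hid it and the network did not find it.
- **Robot:** the arm is clear of everything.

**Things that went less smoothly**
- The tray was knocked about 2 cm aside partway through. I measured it again before placing the last wedge.
- The tool tilted up to about 0.09 rad while pulling loaded wedges. I straightened it by pushing lightly against the jammed wedge, which did not visibly move in the pictures.
- The fingertips once touched the shelf with about 17 N.
- The last few millimetres of the final wedge's pull came free rather quickly. I estimate the unit dropped less than 1 mm there, but I did not measure it.

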